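# Unlock the incubation chamber and hold its inspection flap at the marker

### The job

Pull the locking plug straight up out of its socket on the right side of the small white incubation chamber and put it down in the metal tray. Then lift the chamber's inspection flap by its bar until the needle on the flap's left edge lines up with the marker clamped on the quadrant, and hold it still there: the flap falls shut by itself, so finish while still holding it. Leave the marker and the bottle, stopper and timer where they are.

Things in the scene. Friction and masses are not known exactly. Their poses are not given: they have to be found in the camera images.
- chamber: white box 160 (x) x 190 (y) x 90 mm high, fixed, with a flap on top. Origin: centre of its underside on the worktop; x points to its back, y to its left, z up. Hinge line along y at x +75, z +94 mm. On its left (y +113 mm) an upright aluminium quadrant, radius 151 to 169 mm about the hinge line, 255 mm high; on its right (y -128 mm) a grey socket block 36 x 36 mm, top at z 100 mm
- socket (a point): mouth of the socket: centre of the block's top face (chamber x -15, y -128, z +100 mm); axes as the chamber's. Square 13 mm hole, 42 mm deep; a sprung ball in its wall holds the plug's pin: pulling it up takes about 5 to 12 N at 4 to 16 mm, then the plug is free; the pin leaves the hole after 32 mm
- plug_grip (a point): on the axis of the loose plug's (80 g) dark flat grip, 28 mm above the socket block's top. Grip 16 mm thick (x), 26 mm wide (y), from 5 to 46 mm above the block; under it a 30 x 30 x 5 mm flange with a tongue 14 mm wide reaching 48 mm to +y over the flap's edge, locking it; below a round pin, 12 mm, 32 mm long, whose end is 60 mm under this point. Axes as the chamber's at first
- plug_mid (a point): point on the plug's axis, 8 mm above the flange's underside (20 mm below plug_grip), near the plug's centre of mass
- tray: open steel tray, fixed, 150 (x) x 190 (y) x 24 mm, walls and floor 4 mm. Origin: centre of its underside on the worktop; z up
- flap (a joint): angle of the inspection flap, rad: 0 = shut (level), grows as the front edge rises, stop at 1.4. It turns freely and falls shut by itself; 0.5 kg, centre of mass about 85 mm from the hinge line
- flap_bar (a point): middle of the flap's lifting bar: round, dark, 10 mm thick, 124 mm long along y, held by arms at y +-55 mm, 50 mm in front of the flap's front edge; free space all round it. Axes turn with the flap (x to the hinge, y along the bar). 94 mm above the worktop when shut; at angle a it is at x = 75 - 205 cos a, z = 94 + 205 sin a mm in the chamber's frame
- flap_needle (a point): outer end of the thin dark needle on the flap's left edge, 170 mm from the hinge line; axes turn with the flap (x toward the hinge)
- marker (a joint): angle of the marker on the quadrant, rad, in the same sense as the flap's angle: the flap is at the mark when both angles are equal. The marker is clamped (stiff) and must not be shifted
- marker_tip (a point): point on the marker, a dark rider block about 8 mm thick and 14 mm wide with a tab that sticks 28 mm out beyond the quadrant: 170 mm from the hinge line, on the side towards the flap; x points along the marker to the hinge line
- bottle_mid (a point): bystander, loose: white plastic bottle, 54 mm wide, 98 mm tall; point half-way up
- stopper_mid (a point): bystander, loose: red-brown rubber stopper, 35 mm wide, 27 mm tall; point half-way up
- timer_mid (a point): bystander, loose: bench timer 66 x 62 x 18 mm lying flat; point half-way up
Things that resemble listed ones, but are neither listed nor needed, are in the scene too. Leave any purple look-alike of the part that bears plug_grip alone.

How it is judged:
By the outcome, as a careful person would: the job done as asked, in the order asked, and still so for the second after the job is handed in, while the arm keeps its last pose, push and grip.
It also fails if it takes over 58 s, if anything falls off the work surface, if the arm or the gripper's body presses on something with over 40 N, if the wrist force passes 120 N, or if a joint passes its speed limit or range.

### The arm

A 6-joint arm with a two-finger parallel gripper is mounted at the origin on a cart in front of the work surface, level with it; the furniture and walls round the work are solid. World frame = base frame: x ahead of the robot, y to its left, z up, the work surface at z = 0. Lengths are in m, angles in rad, forces in N, time in s.
With the tool pointing down it reaches from about 0.35 to 0.975 m from the base axis. Payload 4.9 kg.
Tool frame: the origin (TCP) lies at the very end of the fingers, on their centre line; the grasp point (between the pads) lies 19 mm behind it; x points along the fingers, z is the direction in which the jaws open and shut, and the axes are right-handed (so a half turn about x gives the same grasp; the last joint's range is limited). The gripper opens to 85 mm and grips with 20 to 120 N. Pads are 22 mm wide; open, the fingers measure 114 mm over their backs; the gripper's body (76 mm by 85 mm) begins 54 mm behind the grasp point. The pads swing forward as they close: fully open they stand 13 mm farther back than shut.
Start: joints at [1.124, 0.053, 1.613, -0, 1.476, -0.119], TCP at [0.201, 0.592, 0.202] pointing down, gripper open.
Joint ranges: [-3.01, 3.01], [-1.01, 2.22], [0.06, 2.58], [-1.02, 4.17], [0.09, 2.62], [-3.14, 3.14]. Speed limits (rad/s): [2.57, 2.57, 3.14, 3.14, 3.14, 3.14].

### API

Orientations are given as a rotation vector (axis times angle).
In Python, from station import ctrl, imaging gives the robot as it stands. The module is installed in compiled form; this text tells all that it offers.
- The arm moves only by the shell command python3 -m jog 'ROWS' [FORCE]. ROWS is JSON, a list that holds one entry, the list of rows, each a list of 5 numbers: the shift along the tool's x, y, z in m, then the turn about the tool's x in rad, then the closure, from -1 (fully open) to 1 (shut). A call has 1 to 12 rows; each row is the pose to reach, as a shift and turn from the pose measured when the call began, along the tool's axes at that moment; what a row does not reach only later rows make up. A row lasts 1/10 s, in which the tool goes at most 50 mm and 8.59 degrees, less where a joint would pass 70% of its speed; a pose out of reach is approached as far as the arm can. A call with a gripper value outside its range is refused whole. The fingers move at their own pace and stop on an object; FORCE is the grip in N (left out, the last holds). Time passes only in rows, so rows that repeat a pose let the fingers close. It gives the time, the measured TCP pose, the force and the opening at its end, in the units of the state.
- ctrl.get_obs(): the state, without advancing time (a new reading comes with each control period).
- imaging.get_image(name): name is "scene" or "side" or "wrist"; returns a dict with "color" (420x560x3 uint8, red, green, blue), "intrinsics" (3x3 intrinsics, pixels), "R" (3x3) and "t" (3): a world point X has camera coordinates R X + t. Camera axes: x right, y down, z forward; pixel columns grow to the right and rows downward; lengths in m; the calibration is good to about 2 mm. The wrist camera is an equidistant fisheye: a pixel r from the principal point sees the ray r / f radians off the axis. A picture is of the moment at which its call begins. There is no depth.
- ctrl.finish_job(): hands the job in, once; it reports no verdict.
The state is a dict: "t": time; "q": joint angles; "dq": joint speeds; "effort": joint torques, N m; "tool_pos": TCP position; "tool_rot": TCP orientation; "contact_force": force on the tool from outside, world axes, zero at the start; "wrist_torque": the same for the moment, N m; "opening": finger opening in m.
Only numpy, scipy, OpenCV 4.12 (cv2) and the standard library are available. Lean on these libraries where they do the work, as an engineer would, in place of code of your own. Each camera call takes 0.05 s, during which the arm holds its last target.

## Working session

There is one attempt and no reset: what is moved stays moved. The work goes in short steps, Python scripts to look and compute and a shell command to move; the robot and the scene stay as the last step left them, time stands still between calls to the robot, and variables do not carry over. Pictures are saved under pics/ and viewed, and the job is handed in when it is done.

```bash
mkdir -p pics
cat > h.py <<'E'
import numpy as np,cv2,pickle
from station import ctrl,imaging
from scipy.spatial.transform import Rotation as Ro
def grab(n,tag):
    d=imaging.get_image(n); pickle.dump(d,open(f'pics/{tag}.pkl','wb')); cv2.imwrite(f'pics/{tag}.png',d['color'][:,:,::-1]); return d
def load(tag): return pickle.load(open(f'pics/{tag}.pkl','rb'))
def ray(d,u,v,fish=False):
    K=np.array(d['intrinsics']);R=np.array(d['R']);t=np.array(d['t'])
    x=(u-K[0,2])/K[0,0];y=(v-K[1,2])/K[1,1]
    if fish:
        th=np.hypot(x,y); c=np.array([x/th*np.sin(th),y/th*np.sin(th),np.cos(th)]) if th>0 else np.array([0,0,1.])
    else: c=np.array([x,y,1.])
    c=R.T@c; return -R.T@t,c/np.linalg.norm(c)
def tri(obs):
    A=np.zeros((3,3));b=np.zeros(3);L=[ray(*o) for o in obs]
    for o,r in L:
        P=np.eye(3)-np.outer(r,r);A+=P;b+=P@o
    X=np.linalg.solve(A,b); return X,[np.linalg.norm((np.eye(3)-np.outer(r,r))@(X-o)) for o,r in L]
def proj(d,X,fish=False):
    K=np.array(d['intrinsics']);c=np.array(d['R'])@X+np.array(d['t'])
    if fish:
        th=np.arctan2(np.hypot(c[0],c[1]),c[2]);k=th/np.hypot(c[0],c[1]);return K[0,2]+K[0,0]*c[0]*k,K[1,2]+K[1,1]*c[1]*k
    return K[0,2]+K[0,0]*c[0]/c[2],K[1,2]+K[1,1]*c[1]/c[2]
def onz(d,u,v,z,fish=False):
    o,r=ray(d,u,v,fish);return o+r*(z-o[2])/r[2]
def crop(tag,x0,y0,x1,y1,s,out):
    im=cv2.imread(f'pics/{tag}.png')[y0:y1,x0:x1];cv2.imwrite(f'pics/{out}.png',cv2.resize(im,None,fx=s,fy=s,interpolation=cv2.INTER_CUBIC))
E
python3 - <<'E'
from h import *
for n in ['scene','side','wrist']:
    d=grab(n,n+'0'); print(n,np.round(-np.array(d['R']).T@d['t'],3),np.round(d['intrinsics'],1).tolist())
o=ctrl.get_obs(); print(o)
print(Ro.from_rotvec(o['tool_rot']).as_matrix().round(3))
E
```

```text
scene [0.143 0.411 0.81 ] [[390.8, 0.0, 277.3], [0.0, 390.8, 210.4], [0.0, 0.0, 1.0]]
side [ 0.581 -1.263  1.097] [[497.8, 0.0, 280.0], [0.0, 497.8, 208.4], [0.0, 0.0, 1.0]]
wrist [0.133 0.615 0.373] [[325.2, 0.0, 276.2], [0.0, 325.2, 213.1], [0.0, 0.0, 1.0]]
{'t': 0.15, 'q': array([ 1.12398102e+00,  5.32216051e-02,  1.61395814e+00, -1.85264245e-05,
        1.47603291e+00, -1.19030833e-01]), 'dq': array([ 6.72741508e-04, -1.26030985e-03, -4.07079948e-03,  1.46924681e-05,
       -2.08767059e-03,  2.04935584e-03]), 'effort': array([ 3.34140559e-04, -3.94245458e+01, -3.70720410e+01, -1.18063363e-04,
        4.71128660e-03, -6.43007013e-06]), 'tool_pos': array([0.20100722, 0.59123063, 0.20114755]), 'tool_rot': array([-0.96529347,  1.34807228,  0.96397415]), 'contact_force': array([ 0.03009807,  1.19387103, -0.14546533]), 'wrist_torque': array([ 0.02313536,  0.02324601, -0.01384421]), 'opening': 0.08537860118035112}
[[-0.001 -0.947  0.322]
 [-0.001  0.322  0.947]
 [-1.     0.    -0.002]]
```

View pics/scene0.png

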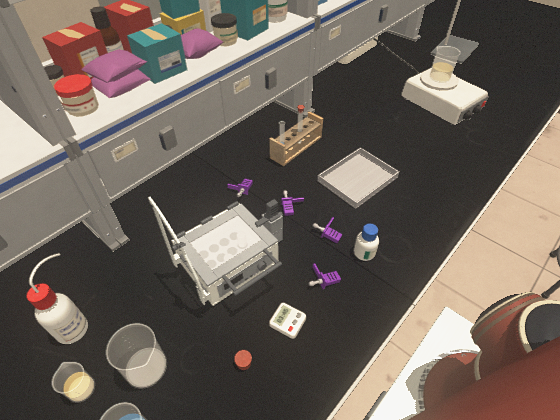

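View pics/side0.png

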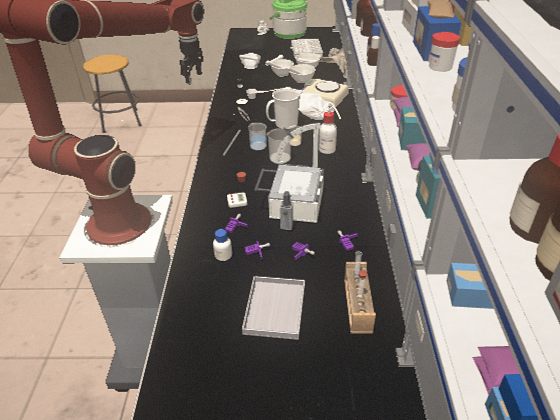

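View pics/wrist0.png

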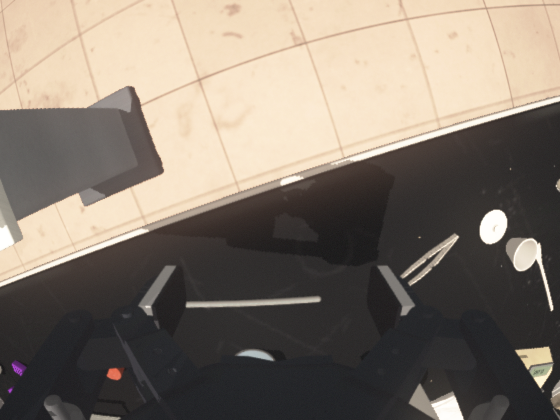

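The scene view shows the chamber at about (225,250), with the dark-gripped plug near (270,212). Four purple look-alikes lie at (240,186), (290,203), (328,232) and (325,277). The tray is at (358,177), the bottle at (367,242), the timer at (287,320) and the stopper at (243,359).

Run:
```python
from h import *
crop('scene0',140,170,310,310,4.5,'c1'); crop('side0',220,110,350,260,4.8,'c2')
```

```text
(no output)
```

View pics/c1.png

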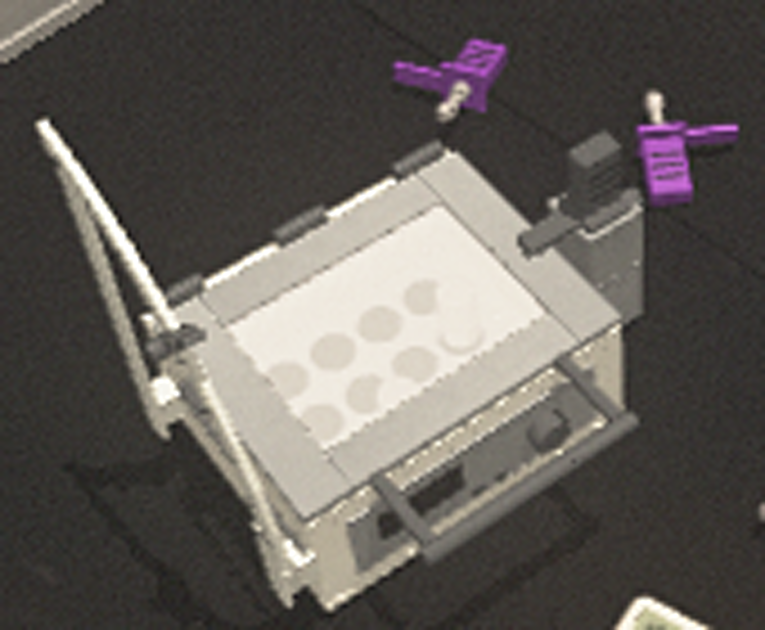

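View pics/c2.png

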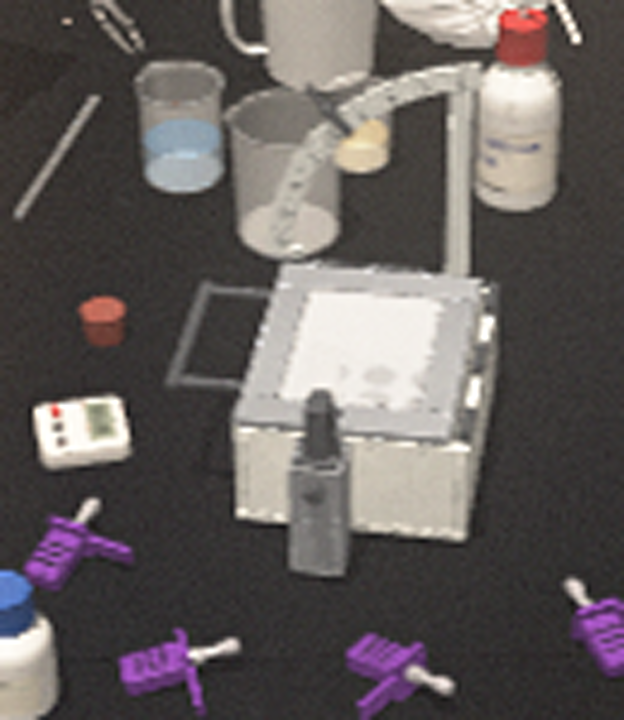

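```bash
cat > fit.py <<'E'
from h import *
from scipy.optimize import least_squares
S=load('scene0');D=load('side0')
s=lambda u,v:(S,140+u/4.5,170+v/4.5)
e=lambda u,v:(D,220+u/4.8,110+v/4.8)
C=[((-.13,.062,.094),s(430,552)),((-.13,-.062,.094),s(633,420)),((-.015,-.128,.146),s(597,152)),
((-.13,.062,.094),e(205,288)),((-.13,-.062,.094),e(172,382)),((-.015,-.128,.146),e(320,397)),
((-.08,-.095,0),e(235,515)),((.08,-.095,0),e(468,540))]
def T(p,X):
    c,n=np.cos(p[2]),np.sin(p[2]);return np.array([p[0]+c*X[0]-n*X[1],p[1]+n*X[0]+c*X[1],p[3]+X[2]])
def res(p): return np.concatenate([np.array(proj(o[0],T(p,X)))-o[1:] for X,o in C])
E
python3 - <<'E'
from fit import *
r=least_squares(res,[.6,.4,0,0],loss='soft_l1');print(r.x.round(4));print(r.fun.reshape(-1,2).round(1))
print('grip top tri',tri([s(597,152),e(320,397)]))
print('bar L',tri([s(430,552),e(205,288)]),'R',tri([s(633,420),e(172,382)]))
print('marker',tri([s(175,342),e(330,108)]))
for n,u,v,z in [('trayc',358,177,.012),('bottle',367,245,.05),('timer',287,320,.01),('stop',243,360,.013),('l',318,178,.024),('t',358,150,.024),('r',399,175,.024),('b',362,206,.024)]: print(n,onz(S,u,v,z).round(3))
for n,u,v,z in [('trTL',252,278,.024),('TR',305,280,.024),('BR',299,336,.024),('BL',244,334,.024),('bottle',222,247,.05)]: print('side',n,onz(D,u,v,z).round(3))
E
```

```text
[ 0.6013  0.0919 -0.1528  0.0021]
[[-1.4  1.2]
 [ 0.1 -1.5]
 [-1.6 -2. ]
 [-0.6 -1. ]
 [-0.8  0.6]
 [-0.6 -0. ]
 [ 0.1  2.2]
 [-1.2  1.3]]
grip top tri (array([ 0.56580831, -0.03176192,  0.14550295]), [np.float64(0.0036337021762214454), np.float64(0.0036337021762213703)])
bar L (array([0.48377602, 0.16866117, 0.09437749]), [np.float64(0.0006506669374837788), np.float64(0.0006506669374837143)]) R (array([0.46369983, 0.05341414, 0.09536154]), [np.float64(0.002313503646765708), np.float64(0.0023135036467656677)])
marker (array([0.57623198, 0.21279764, 0.21757903]), [np.float64(0.0009455661028264081), np.float64(0.0009455661028263737)])
trayc [ 0.531 -0.367  0.012]
bottle [ 0.362 -0.147  0.05 ]
timer [0.39  0.112 0.01 ]
stop [0.399 0.238 0.013]
l [ 0.609 -0.275  0.024]
t [ 0.594 -0.457  0.024]
r [ 0.44  -0.442  0.024]
b [ 0.452 -0.268  0.024]
side trTL [ 0.467 -0.275  0.024]
side TR [ 0.62  -0.285  0.024]
side BR [ 0.599 -0.478  0.024]
side BL [ 0.457 -0.471  0.024]
side bottle [ 0.371 -0.172  0.05 ]
```

The dark grip standing in the grey block (crop 597,150) is the plug. The four purple ones lie loose on the table, so they are the look-alikes. The fit is consistent, so I'm moving above the plug and keeping high.

```bash
python3 -m jog '[[[-0.05,0,0,0,-1],[-0.1,0,0,0.1,-1],[-0.14,-0.03,-0.03,0.2,-1],[-0.14,-0.07,-0.06,0.3,-1],[-0.14,-0.11,-0.09,0.4,-1],[-0.14,-0.15,-0.12,0.5,-1],[-0.14,-0.18,-0.15,0.6,-1],[-0.14,-0.22,-0.18,0.7,-1],[-0.14,-0.26,-0.21,0.8,-1],[-0.14,-0.29,-0.24,0.9,-1],[-0.14,-0.33,-0.27,1.0,-1],[-0.14,-0.36,-0.3,1.1,-1]]]'
```

```text
t: 1.35
tool_pos: [0.4461, 0.1894, 0.3411]
tool_rot: [-0.11, 1.569, 0.107]
contact_force: [-0.9, 0.6, -0.3]
opening: 0.0855
```

```bash
cat >> h.py <<'E'
def need(X,ang=None):
    o=ctrl.get_obs();M=Ro.from_rotvec(o['tool_rot']).as_matrix();d=M.T@(np.array(X)-o['tool_pos'])
    cur=np.arctan2(M[1,2],M[0,2]);print('pos',o['tool_pos'].round(4),'jaw ang',cur.round(4),'tilt',M[:,0].round(3),'shift',d.round(4),'turn',None if ang is None else round(cur-ang,4),'F',np.round(o['contact_force'],1),'open',round(o['opening'],4),'t',o['t'])
E
python3 - <<'E'
from h import *
grab('wrist','w1'); need([.565,-.032,.30],-.16)
E
```

```text
pos [0.4482 0.1847 0.3409] jaw ang 0.1291 tilt [ 0.    -0.006 -1.   ] shift [ 0.0422 -0.2297  0.0879] turn 0.2891 F [ 2.6 -3.1  0.1] open 0.0853 t 1.4
```

View pics/w1.png

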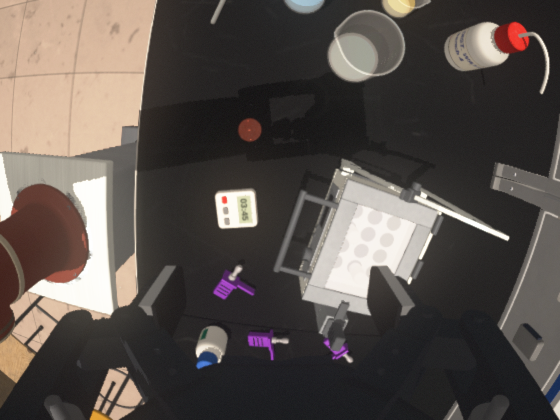

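```bash
python3 -m jog '[[[0,-0.04,0.015,0.1,-1],[0.01,-0.09,0.03,0.2,-1],[0.02,-0.13,0.05,0.29,-1],[0.03,-0.17,0.07,0.29,-1],[0.04,-0.21,0.085,0.29,-1],[0.042,-0.23,0.088,0.29,-1],[0.042,-0.23,0.088,0.29,-1],[0.042,-0.23,0.088,0.29,-1]]]'
python3 - <<'E'
from h import *
grab('wrist','w2');need([.565,-.032,.30],-.16)
E
```

```text
t: 2.2
tool_pos: [0.5649, -0.032, 0.2999]
tool_rot: [0.122, 1.567, -0.131]
contact_force: [0.5, -0.2, 0.2]
opening: 0.0855
pos [ 0.5649 -0.0314  0.3004] jaw ang -0.1601 tilt [ 0.    -0.006 -1.   ] shift [ 0.0004 -0.0005  0.0002] turn -0.0001 F [-0.1  0.4  0.2] open 0.0854 t 2.25
```

View pics/w2.png

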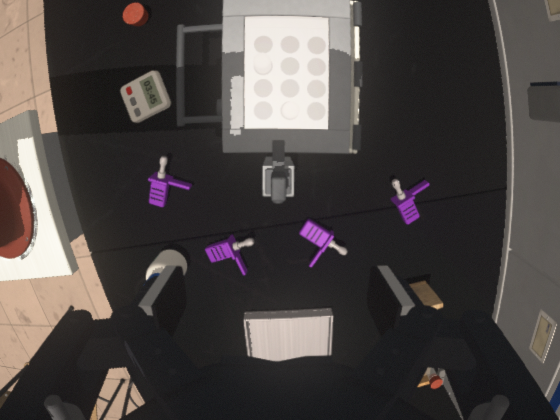

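Run:
```python
from h import *
d=load('w2');print(proj(d,np.array([.565,-.032,.146]),True),proj(d,np.array([.565,-.032,.3]),True),-np.array(d['R']).T@d['t'],np.array(d['R'])[2])
crop('w2',220,100,340,220,5,'c3');crop('w1',260,130,440,370,2.5,'c4')
```

```text
(np.float64(275.1465752581239), np.float64(190.2088122390495)) (np.float64(274.72084374694356), np.float64(249.84879978070649)) [0.57754784 0.04106358 0.47196159] [-0.04526303 -0.28614662 -0.95711617]
```

View pics/c3.png

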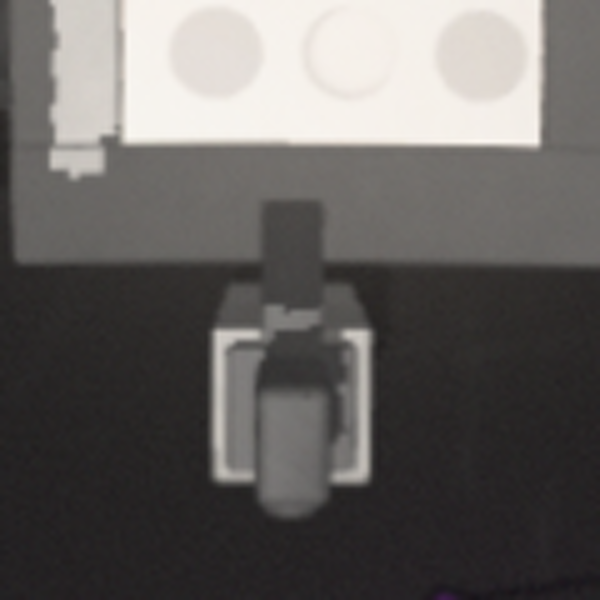

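View pics/c4.png

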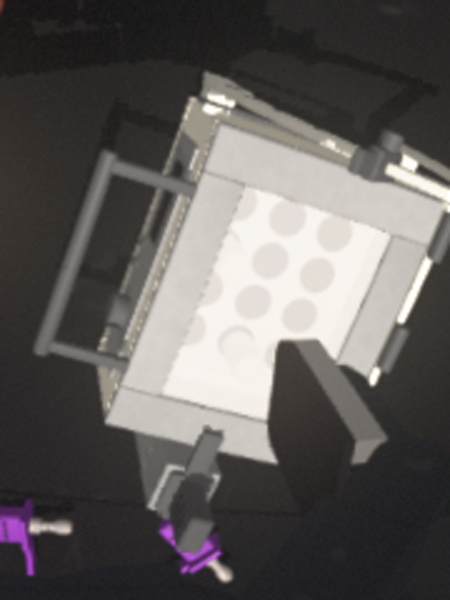

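Run:
```python
from h import *
from fit import T
d=load('w2');P=lambda u,v,z:onz(d,220+u/5,100+v/5,z,True)
print('top',P(293,450,.146),'block',P(291.5,405,.1))
# tri with side / scene
S=load('scene0');D=load('side0')
print(tri([(d,278.6,190,True),(D,286.7,192.7),(S,272.7,203.8)]))
o=P(291.5,405,.1)
w=load('w1')
bl=(260+107/2.5,130+157/2.5);br=(260+43/2.5,130+350/2.5)
print('bar w1',onz(w,*bl,.094,True),onz(w,*br,.094,True))
print('bar w2',onz(d,180,25,.094,True),onz(d,180,124,.094,True))
g=lambda u,v:(d,220+u/5,100+v/5,True)
# flap right edge line corners
print('edge', P(15,262,.097),P(600,263,.097))
```

```text
top [ 0.56853563 -0.03235607  0.146     ] block [ 0.56863721 -0.03203962  0.1       ]
(array([ 0.56686019, -0.03222358,  0.14523269]), [np.float64(0.0016820177715418535), np.float64(0.0031703668329535577), np.float64(0.004432436790660728)])
bar w1 [0.48553251 0.17050204 0.094     ] [0.46751629 0.05354827 0.094     ]
bar w2 [0.48516263 0.17487504 0.094     ] [0.46530123 0.05487441 0.094     ]
edge [0.51064144 0.0117116  0.097     ] [ 0.64522733 -0.01027424  0.097     ]
```

```bash
python3 -m jog '[[[0.04,0,0.0037,0,-1],[0.08,0,0.0037,0,-1],[0.12,0,0.0037,0,-1],[0.15,0,0.0037,0,-1],[0.175,0,0.0037,0,-1],[0.188,0,0.0037,0,-1],[0.188,0,0.0037,0,-1],[0.188,0,0.0037,0,0],[0.188,0,0.0037,0,0.2]]]' 60
python3 - <<'E'
from h import *
grab('wrist','w3');need([.5685,-.0322,.112],-.16)
E
```

```text
t: 3.15
tool_pos: [0.5701, -0.033, 0.1148]
tool_rot: [0.121, 1.563, -0.13]
contact_force: [-0.1, -0.1, 0.3]
opening: 0.0591
pos [ 0.5701 -0.0332  0.1147] jaw ang -0.1598 tilt [ 0.004 -0.006 -1.   ] shift [ 0.0027  0.0007 -0.0017] turn 0.0002 F [-0.6 -0.8  0. ] open 0.0513 t 3.2
```

View pics/w3.png

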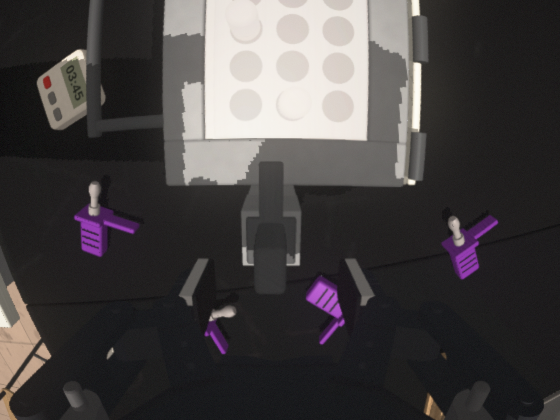

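Run:
```python
from h import *
d=load('w3');
for z in (.105,.115,.134,.146): print(z,proj(d,np.array([.5701,-.0332,z]),True),proj(d,np.array([.5685,-.0322,z]),True))
crop('w3',180,170,370,320,4,'c5')
```

```text
0.105 (np.float64(274.5831120525886), np.float64(243.58519642032127)) (np.float64(271.6934943710965), np.float64(242.46799529329877))
0.115 (np.float64(274.6107837053607), np.float64(250.15623756231886)) (np.float64(271.5763625828203), np.float64(248.99375632717792))
0.134 (np.float64(274.6732668121212), np.float64(264.59129371888815)) (np.float64(271.3227176002853), np.float64(263.335991661708))
0.146 (np.float64(274.7211694115513), np.float64(275.308551547776)) (np.float64(271.1376699058037), np.float64(273.9905842780827))
```

View pics/c5.png

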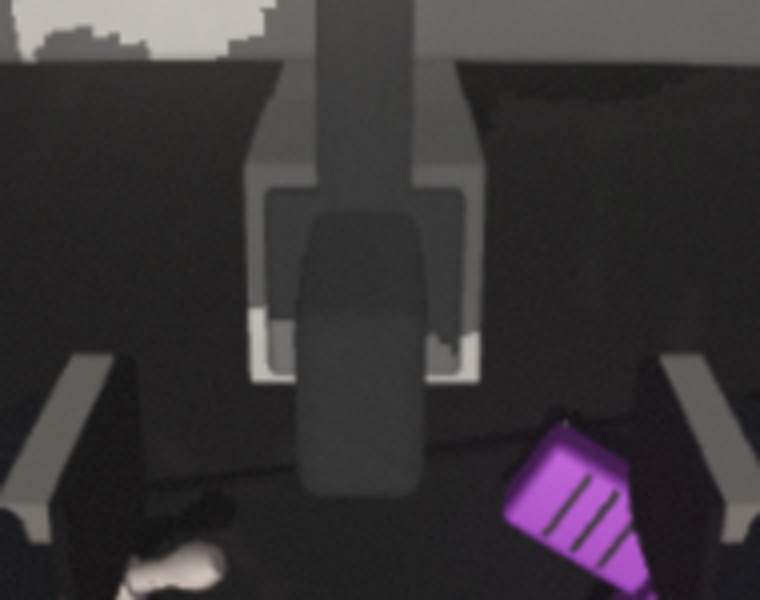

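```bash
python3 -m jog '[[[0.001,0.001,-0.0022,0,0.2],[0.002,0.001,-0.0022,0,0.3],[0.002,0.001,-0.0022,0,0.5],[0.002,0.001,-0.0022,0,0.7],[0.002,0.001,-0.0022,0,1],[0.002,0.001,-0.0022,0,1],[0.002,0.001,-0.0022,0,1]]]' 60
python3 - <<'E'
from h import *
grab('wrist','w4');need([.5685,-.0322,.112],-.16)
E
```

```text
t: 3.9
tool_pos: [0.5681, -0.0319, 0.113]
tool_rot: [0.121, 1.563, -0.13]
contact_force: [-0.7, -0.0, 4.3]
opening: 0.0136
pos [ 0.5681 -0.0319  0.1131] jaw ang -0.1598 tilt [ 0.004 -0.006 -1.   ] shift [ 0.0011 -0.0003  0.0004] turn 0.0002 F [-1.4  0.4  4. ] open 0.0133 t 3.95
```

View pics/w4.png

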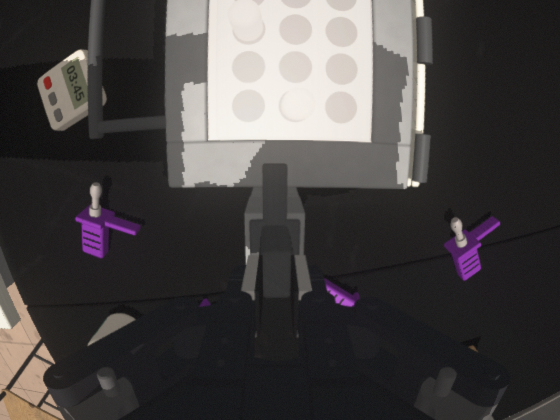

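The pads hold the plug. I'm pulling it straight up.

```bash
python3 -m jog '[[[-0.004,0,0,0,1],[-0.008,0,0,0,1],[-0.012,0,0,0,1],[-0.016,0,0,0,1],[-0.02,0,0,0,1],[-0.026,0,0,0,1],[-0.034,0,0,0,1],[-0.045,0,0,0,1],[-0.06,0,0,0,1],[-0.08,0,0,0,1],[-0.1,0,0,0,1],[-0.1,0,0,0,1]]]' 80
python3 - <<'E'
from h import *
grab('wrist','w5');grab('scene','s5');need([.53,-.37,.2],-.16)
crop('s5',140,110,420,310,2.8,'c6')
E
```

```text
t: 5.15
tool_pos: [0.57, -0.0317, 0.2183]
tool_rot: [0.12, 1.555, -0.131]
contact_force: [0.5, 0.3, -0.3]
opening: 0.0125
pos [ 0.5681 -0.0313  0.214 ] jaw ang -0.1598 tilt [ 0.006 -0.007 -1.   ] shift [ 0.016  -0.3404  0.0162] turn 0.0002 F [-0.3 -0.3 -0.9] open 0.0125 t 5.25
```

View pics/w5.png

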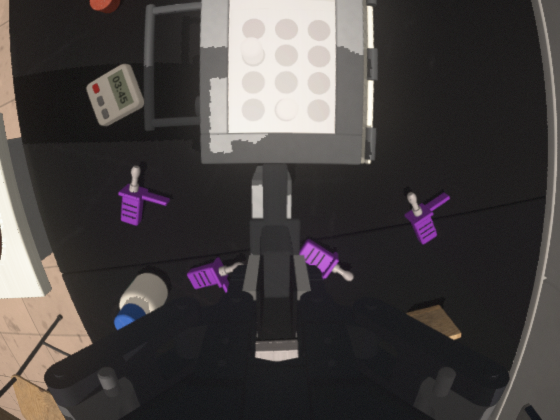

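View pics/c6.png

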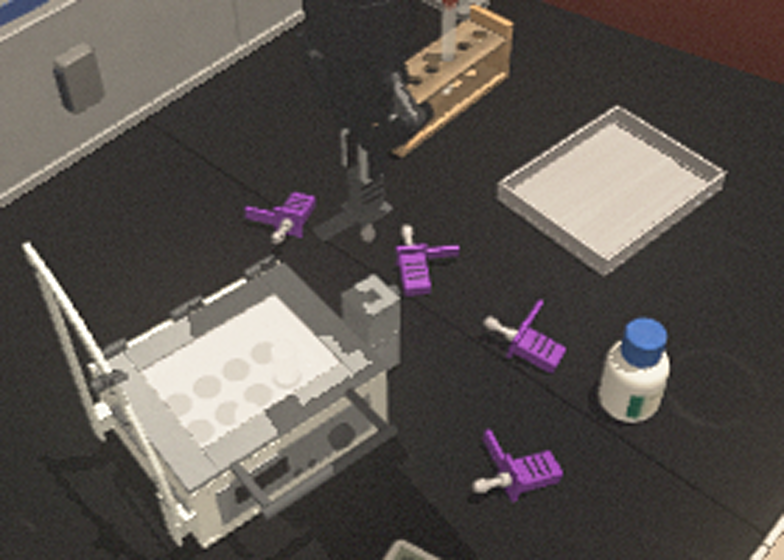

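The plug is out of its socket and in the grip. The needle edge and the empty socket hole are both visible. Moving to the tray.

```bash
python3 -m jog '[[[0,-0.03,0,0,1],[0,-0.07,0.003,0,1],[0,-0.11,0.006,0,1],[0,-0.15,0.009,0,1],[0,-0.19,0.012,0,1],[0,-0.23,0.015,0,1],[0,-0.27,0.016,0,1],[0,-0.31,0.016,0,1],[0,-0.335,0.016,0,1],[0,-0.345,0.016,0,1],[0,-0.345,0.016,0,1],[0,-0.345,0.016,0,1]]]'
python3 - <<'E'
from h import *
grab('wrist','w6');grab('side','d6');need([.53,-.375,.052],-.16)
crop('d6',200,200,400,350,4,'c7')
E
```

```text
t: 6.45
tool_pos: [0.529, -0.3732, 0.2152]
tool_rot: [0.121, 1.562, -0.129]
contact_force: [-0.5, 0.9, -0.7]
opening: 0.0123
pos [ 0.5294 -0.3729  0.2158] jaw ang -0.1582 tilt [ 0.006 -0.006 -1.   ] shift [ 1.639e-01 -1.100e-03 -1.000e-04] turn 0.0018 F [ 0.4 -0.  -1.4] open 0.0122 t 6.55
```

View pics/c7.png

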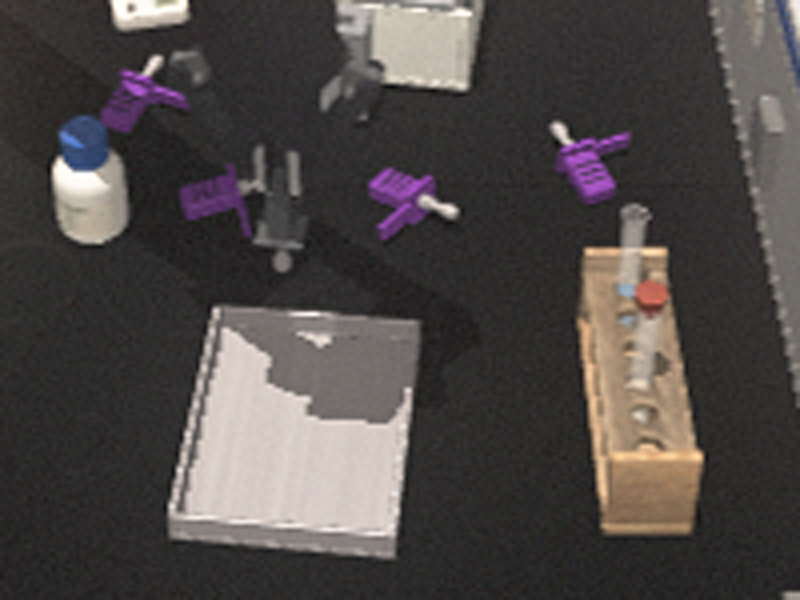

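View pics/w6.png

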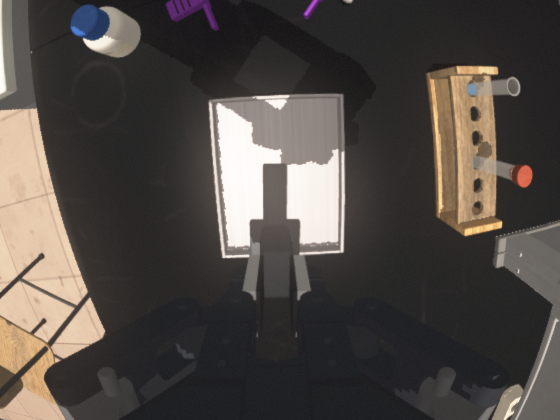

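Run:
```python
from h import *
d=load('w6');p=[onz(d,u,v,.024,True) for u,v in [(210,100),(343,95),(343,252),(222,257)]];print(np.round(p,3),np.mean(p,0));D=load('side0');print(tri([(d,343,95,True),(D,305,278.5)]),tri([(d,210,100,True),(D,253,277)]))
```

```text
[[ 0.474 -0.267  0.024]
 [ 0.621 -0.285  0.024]
 [ 0.599 -0.472  0.024]
 [ 0.45  -0.454  0.024]] [ 0.53608067 -0.36958117  0.024     ]
(array([ 0.61975388, -0.28548451,  0.03109905]), [np.float64(0.0005456028038309846), np.float64(0.0005456028038308161)]) (array([ 0.47087149, -0.2667219 ,  0.01825777]), [np.float64(0.0020142210080011463), np.float64(0.0020142210080010795)])
```

```bash
python3 -m jog '[[[0.03,0,0.006,0,1],[0.07,0,0.006,0,1],[0.11,0,0.006,0,1],[0.135,0,0.006,0,1],[0.15,0,0.006,0,1],[0.157,0,0.006,0,1],[0.16,0,0.006,0,1],[0.163,0,0.006,0,1],[0.165,0,0.006,0,1],[0.165,0,0.006,0,1]]]'
python3 - <<'E'
from h import *
grab('side','d7');need([.535,-.375,.049],-.16)
crop('d7',220,230,340,350,5,'c8')
E
```

```text
t: 7.55
tool_pos: [0.5367, -0.3753, 0.0518]
tool_rot: [0.119, 1.56, -0.129]
contact_force: [-0.8, 0.2, 0.1]
opening: 0.0122
pos [ 0.5366 -0.3753  0.0517] jaw ang -0.1582 tilt [ 0.006 -0.007 -1.   ] shift [ 0.0027  0.     -0.0016] turn 0.0018 F [-0.2  0.3 -0.6] open 0.0125 t 7.6
```

View pics/c8.png

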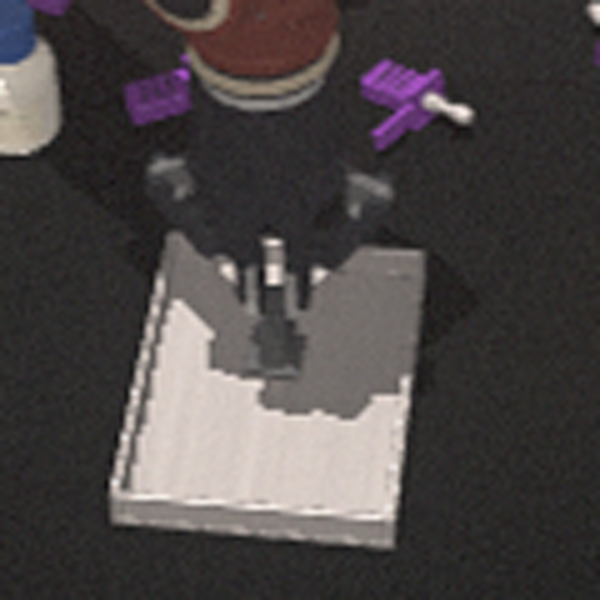

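Not yet touching; I'll lower in small steps until the force shows.

```bash
python3 -m jog '[[[0.002,0,0,0,1],[0.003,0,0,0,1],[0.004,0,0,0,1],[0.004,0,0,0,1]]]'; python3 -m jog '[[[0.001,0,0,0,1],[0.002,0,0,0,1],[0.002,0,0,0,1]]]'
```

```text
t: 8.0
tool_pos: [0.5372, -0.3758, 0.0488]
tool_rot: [0.118, 1.559, -0.13]
contact_force: [-0.8, 0.6, 3.8]
opening: 0.0122
t: 8.3
tool_pos: [0.5379, -0.3765, 0.0487]
tool_rot: [0.117, 1.558, -0.131]
contact_force: [-2.1, 1.2, 7.7]
opening: 0.0123
```

Contact: the pin stands on the tray floor. Releasing gently.

```bash
python3 -m jog '[[[-0.0005,0,0,0,0.65],[-0.0005,0,0,0,0.6],[-0.0005,0,0,0,0.5],[-0.0005,0,0,0,0.3],[-0.0005,0,0,0,0],[-0.0005,0,0,0,-0.3],[-0.0005,0,0,0,-0.5],[-0.0005,0,0,0,-0.5]]]'
python3 - <<'E'
from h import *
grab('side','d8');grab('wrist','w8')
crop('d8',220,230,340,350,5,'c9')
E
```

```text
t: 9.1
tool_pos: [0.5379, -0.3765, 0.0492]
tool_rot: [0.117, 1.557, -0.131]
contact_force: [0.2, 0.2, -0.3]
opening: 0.0639
```

View pics/c9.png

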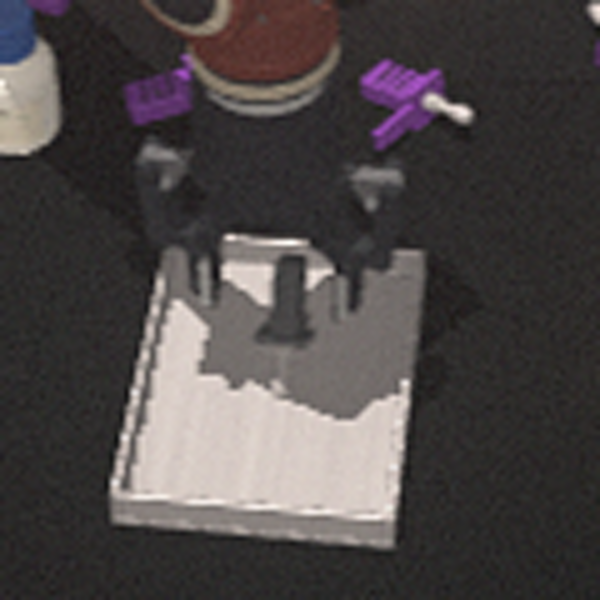

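View pics/w8.png

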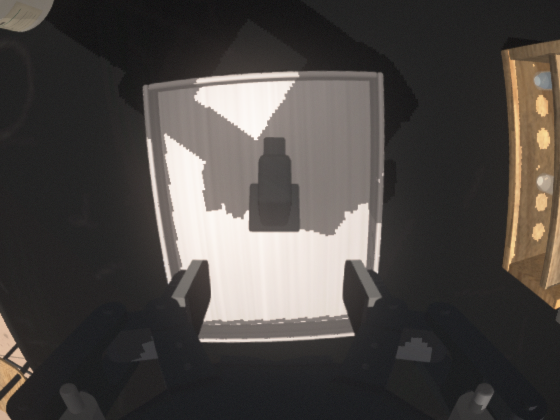

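The plug tipped over and lies inside the tray at about (275,190) in the wrist view. I'm rising and going to the bar.

```bash
python3 -m jog '[[[-0.03,0,0,0,-0.6],[-0.07,0,0,0,-0.6],[-0.12,0,0,0,-0.5],[-0.16,0.02,0,0,-0.2],[-0.2,0.05,0,0,0],[-0.22,0.09,0,0,0.1],[-0.22,0.13,-0.01,0,0.1],[-0.22,0.17,-0.03,0,0.1],[-0.22,0.21,-0.05,0,0.1],[-0.22,0.25,-0.07,0,0.1],[-0.22,0.29,-0.09,0,0.1],[-0.22,0.33,-0.11,0,0.1]]]'
python3 - <<'E'
from h import *
grab('side','d9');crop('d9',220,230,340,350,5,'c10');need([.4755,.113,.25],-.16)
E
```

```text
t: 10.4
tool_pos: [0.4785, -0.0297, 0.2656]
tool_rot: [0.118, 1.557, -0.131]
contact_force: [0.2, -0.2, 0.2]
opening: 0.0385
pos [ 0.477  -0.0245  0.2658] jaw ang -0.1534 tilt [ 0.009 -0.005 -1.   ] shift [ 0.0152  0.1357 -0.0226] turn 0.0066 F [0.9 3.9 0.4] open 0.0382 t 10.45
```

View pics/c10.png

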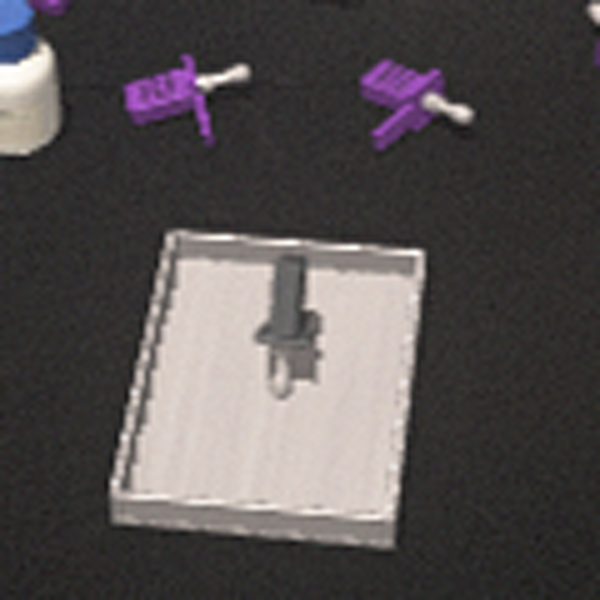

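The plug rests in the tray, clear of its walls. Moving above the bar.

```bash
python3 -m jog '[[[0.0,0.04,-0.01,0,0.1],[0.0,0.08,-0.018,0.006,0.1],[0.005,0.115,-0.0226,0.006,0.1],[0.01,0.132,-0.0226,0.006,0.1],[0.015,0.136,-0.0226,0.006,0.1],[0.015,0.136,-0.0226,0.006,0.1],[0.015,0.136,-0.0226,0.006,0.1]]]'
python3 - <<'E'
from h import *
d=grab('wrist','w10');need([.4755,.113,.075],-.16)
for y in (-.062,0,.062): 
  X=np.array([.475+.159*y,.1127+.987*y,.094]);print(proj(d,X,True))
E
```

```text
t: 11.15
tool_pos: [0.4756, 0.1125, 0.25]
tool_rot: [0.122, 1.558, -0.129]
contact_force: [0.6, 0.3, -0.0]
opening: 0.0383
pos [0.4757 0.1124 0.2503] jaw ang -0.1608 tilt [ 0.009 -0.005 -1.   ] shift [ 0.1753  0.0012 -0.002 ] turn -0.0008 F [-0.6 -0.1 -0.1] open 0.0385 t 11.2
(np.float64(273.3799490111758), np.float64(245.53409255249755))
(np.float64(273.1289276265595), np.float64(189.8873333476788))
(np.float64(272.9234680478344), np.float64(129.66052005812605))
```

View pics/w10.png

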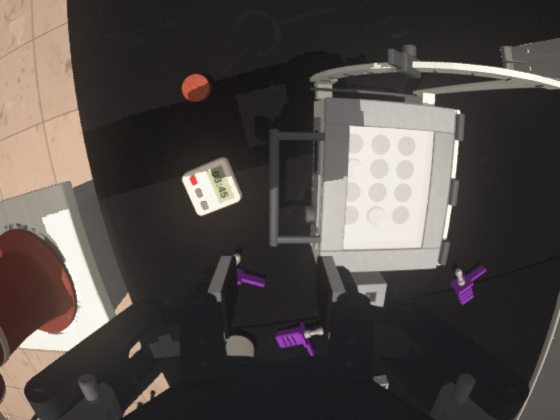

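The bar in the wrist view runs from (275,130) to (275,246), within 2 px of the prediction. Descending.

```bash
python3 -m jog '[[[0.03,0.001,-0.001,0,0.1],[0.07,0.001,-0.001,0,0.1],[0.11,0.001,-0.001,0,0.1],[0.14,0.001,-0.001,0,0.1],[0.16,0.001,-0.001,0,0.1],[0.172,0.001,-0.001,0,0.1],[0.175,0.001,-0.001,0,0.1],[0.175,0.001,-0.001,0,0.1]]]' 40
python3 - <<'E'
from h import *
d=grab('wrist','w11');need([.4765,.113,.075],-.16)
E
```

```text
t: 12.0
tool_pos: [0.477, 0.1123, 0.0759]
tool_rot: [0.123, 1.557, -0.13]
contact_force: [1.1, -0.3, -0.4]
opening: 0.0387
pos [0.4775 0.1124 0.0766] jaw ang -0.1614 tilt [ 0.011 -0.005 -1.   ] shift [ 0.0016  0.0004 -0.0011] turn -0.0014 F [0.4 0.4 1.6] open 0.0383 t 12.05
```

View pics/w11.png

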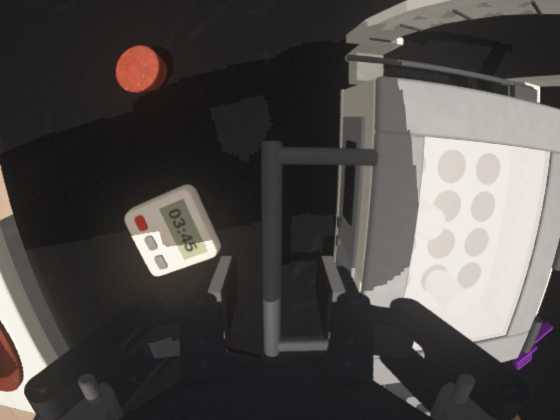

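```bash
python3 -m jog '[[[0,0,-0.001,0,0.3],[0,0,-0.001,0,0.5],[0,0,-0.001,0,0.7],[0,0,-0.001,0,0.9],[0,0,-0.001,0,1],[0,0,-0.001,0,1]]]' 40
python3 - <<'E'
from h import *
d=grab('wrist','w12');need([.4765,.113,.075],-.16)
E
```

```text
t: 12.65
tool_pos: [0.4765, 0.1126, 0.0766]
tool_rot: [0.123, 1.556, -0.13]
contact_force: [0.6, 0.2, 0.2]
opening: 0.0006
pos [0.4765 0.1126 0.0766] jaw ang -0.1613 tilt [ 0.011 -0.005 -1.   ] shift [ 0.0016  0.0004 -0.0001] turn -0.0013 F [ 0.2 -0.2  0.1] open 0.0001 t 12.7
```

View pics/w12.png

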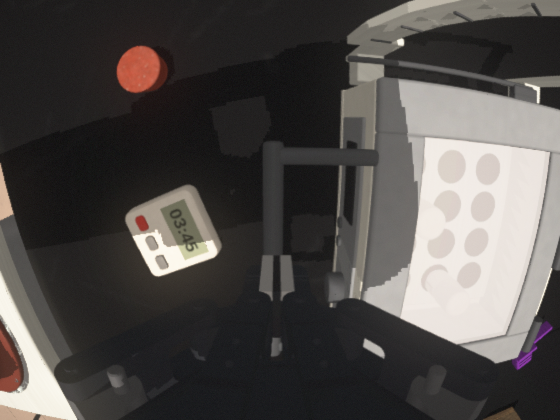

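Run:
```python
from h import *
crop('w12',220,130,360,380,2.4,'c12')
d=grab('side','d12');crop('d12',230,150,330,230,7,'c13');grab('scene','s12');crop('s12',180,190,310,310,5,'c14')
w=load('w12')
for y in (-.062,-.011,0,.011,.062):
  for z in (.0766,.094): print(y,z,np.round(proj(w,np.array([.4765+.159*y,.1127+.987*y,z]),True)))
```

```text
-0.062 0.0766 [275. 335.]
-0.062 0.094 [275. 352.]
-0.011 0.0766 [275. 267.]
-0.011 0.094 [275. 281.]
0 0.0766 [275. 250.]
0 0.094 [275. 263.]
0.011 0.0766 [274. 232.]
0.011 0.094 [275. 243.]
0.062 0.0766 [274. 140.]
0.062 0.094 [274. 143.]
```

View pics/c12.png

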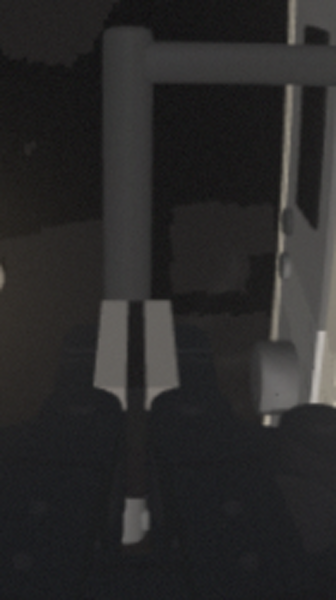

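View pics/c13.png

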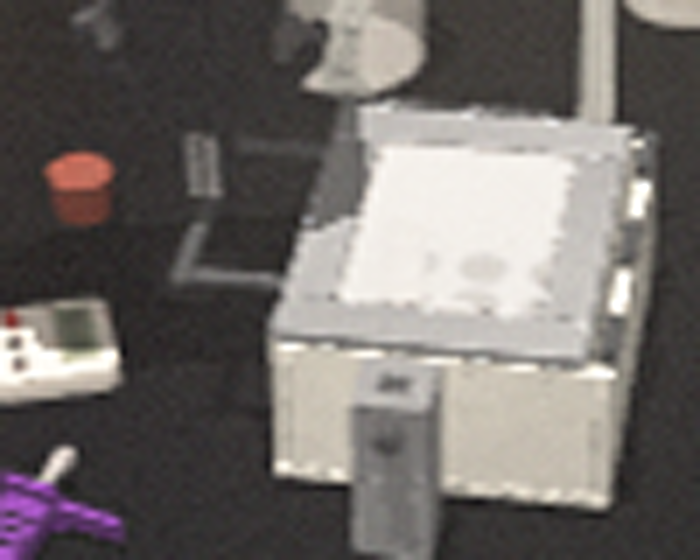

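View pics/c14.png

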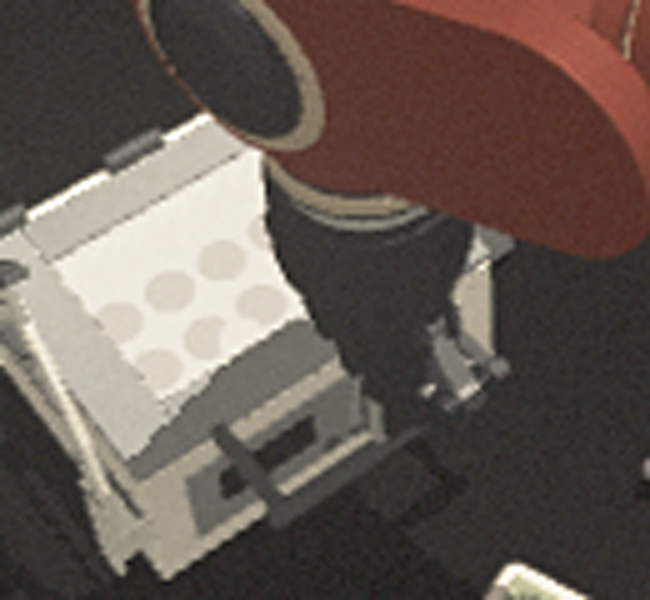

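Run:
```python
from h import *
D=load('d12');S=load('s12')
o=ctrl.get_obs();M=Ro.from_rotvec(o['tool_rot']).as_matrix()
for nm,dd,f in (('d12',D,lambda p:((p[0]-230)*7,(p[1]-150)*7)),('s12',S,lambda p:((p[0]-180)*5,(p[1]-190)*5))):
  for b in (0,.019,.04,.073):
    print(nm,b,[np.round(f(proj(dd,o['tool_pos']+M@np.array([-b,y,0])))) .tolist() for y in (-.011,.011)])
  for y in(-.062,0,.062): print('bar',y,np.round(f(proj(dd,np.array([.4765+.159*y,.1127+.987*y,.094])))))
need(o['tool_pos'])
```

```text
d12 0 [[206.0, 249.0], [215.0, 223.0]]
d12 0.019 [[204.0, 218.0], [213.0, 192.0]]
d12 0.04 [[201.0, 183.0], [210.0, 157.0]]
d12 0.073 [[197.0, 126.0], [206.0, 100.0]]
bar -0.062 [183. 284.]
bar 0 [209. 207.]
bar 0.062 [233. 135.]
s12 0 [[406.0, 444.0], [365.0, 472.0]]
s12 0.019 [[404.0, 420.0], [363.0, 448.0]]
s12 0.04 [[403.0, 394.0], [360.0, 422.0]]
s12 0.073 [[400.0, 350.0], [356.0, 378.0]]
bar -0.062 [497. 359.]
bar 0 [383. 436.]
bar 0.062 [263. 518.]
pos [0.4765 0.1126 0.0766] jaw ang -0.1613 tilt [ 0.011 -0.005 -1.   ] shift [0. 0. 0.] turn None F [-0.2  0.3 -0.3] open -0.0001 t 12.8
```

Run:
```python
from h import *
for t,b,o in (('d12',(245,160,290,200),'e1'),('s12',(225,230,290,300),'e2'),('w12',(235,220,320,300),'e3')):
    im=cv2.imread(f'pics/{t}.png')[b[1]:b[3],b[0]:b[2]].astype(float);im=np.clip((im/255)**.45*255*1.1,0,255).astype(np.uint8)
    k=700/im.shape[1];k=min(k,590/im.shape[0]);cv2.imwrite(f'pics/{o}.png',cv2.resize(im,None,fx=k,fy=k,interpolation=cv2.INTER_CUBIC));print(k)
```

```text
14.75
8.428571428571429
7.375
```

View pics/e1.png

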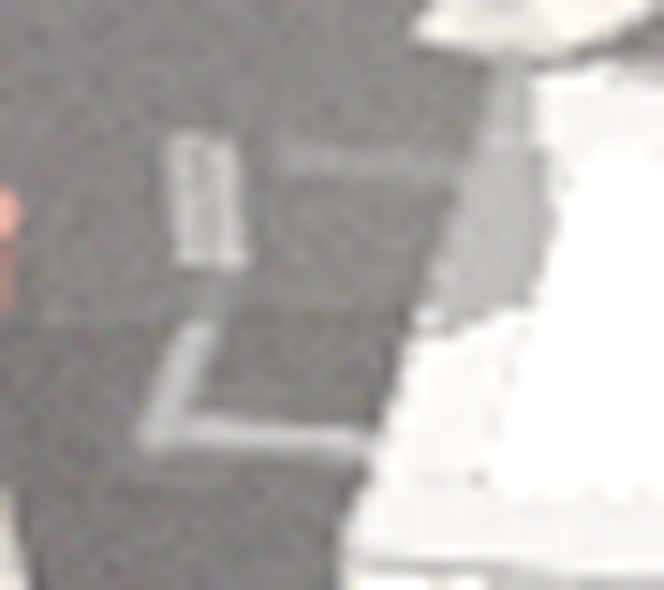

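View pics/e2.png

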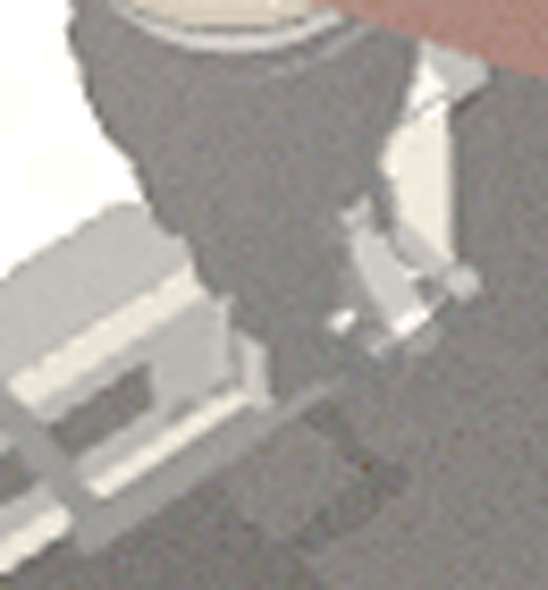

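View pics/e3.png

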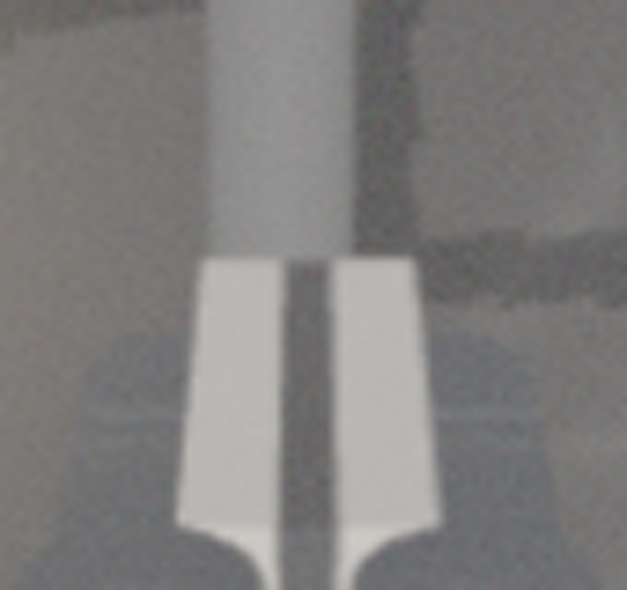

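Run:
```python
from h import *
from scipy.optimize import brentq
o=ctrl.get_obs();M=Ro.from_rotvec(o['tool_rot']).as_matrix()
for nm,y,v,f in (('w12',.011,220+258/7.375,True),('d12',-.011,160+268/14.75,False)):
    d=load(nm);g=lambda b:proj(d,o['tool_pos']+M@np.array([-b,y,0]),f)[1]-v
    print(nm,brentq(g,-.02,.08))
d=load('w12');r=[ray(d,235+u/7.375,220+258/7.375,True) for u in (200,418)]
print(2*3/7.375)
```

```text
w12 0.03222660797683561
d12 0.031379780818602224
0.8135593220338984
```

Every view agrees that the pads closed above the bar. The finger ends sit about 32 mm behind the reported TCP, measured in two views. The opening reads 0, so nothing is gripped, and nothing was disturbed. I'll reopen, go about 32 mm lower and grip again.

```bash
python3 -m jog '[[[-0.005,0,0,0,0.5],[-0.005,0,0,0,0.1],[-0.005,0,0,0,0.1],[-0.005,0,0,0,0.1],[0.005,0,0,0,0.1],[0.015,0,0,0,0.1],[0.025,0,0,0,0.1],[0.032,0,0,0,0.1],[0.032,0,0,0,0.1]]]' 40
python3 - <<'E'
from h import *
d=grab('wrist','w13');need([.4765,.113,.044],-.16)
d=grab('side','d13');crop('d13',230,150,330,230,7,'c15')
E
```

```text
t: 13.7
tool_pos: [0.4754, 0.1123, 0.0425]
tool_rot: [0.123, 1.559, -0.13]
contact_force: [-0.2, 0.4, 0.8]
opening: 0.0385
pos [0.4761 0.1124 0.0435] jaw ang -0.1613 tilt [ 0.009 -0.005 -1.   ] shift [-0.0005  0.0007  0.0003] turn -0.0013 F [ 0.5 -0.6  1.3] open 0.0382 t 13.75
```

View pics/w13.png

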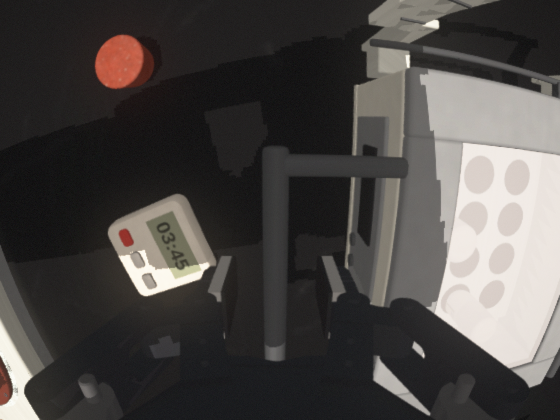

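View pics/c15.png

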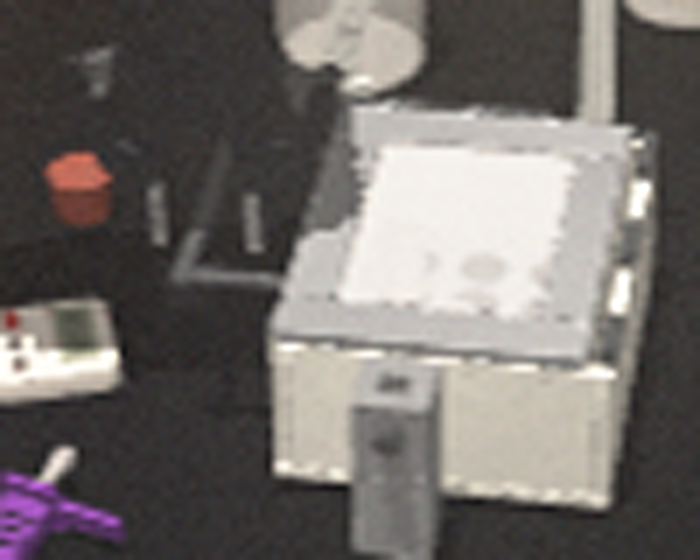

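Now the side view shows the bar between the two fingers at (157,215) and (252,222). Closing.

```bash
python3 -m jog '[[[0,0,0,0,0.3],[0,0,0,0,0.5],[0,0,0,0,0.7],[0,0,0,0,0.9],[0,0,0,0,1],[0,0,0,0,1]]]' 40
python3 - <<'E'
from h import *
d=grab('wrist','w14');need([.4765,.113,.044],-.16)
E
```

```text
t: 14.4
tool_pos: [0.4748, 0.1128, 0.0444]
tool_rot: [0.123, 1.561, -0.13]
contact_force: [-8.0, 1.6, 6.3]
opening: 0.0089
pos [0.4748 0.1128 0.0445] jaw ang -0.1613 tilt [ 0.005 -0.004 -1.   ] shift [0.0005 0.0005 0.0017] turn -0.0013 F [-8.5  0.3  6.9] open 0.0084 t 14.45
```

View pics/w14.png

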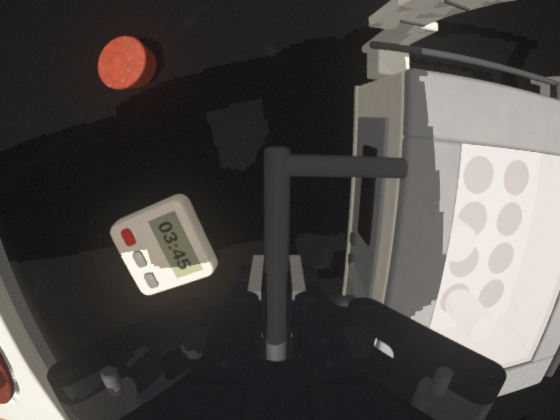

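Opening 8.4 mm: the bar is held. Lifting along the arc to about 0.65 rad.

```bash
python3 -m jog '[[[-0.012,0,0,0,1],[-0.0245,0,0.0015,0,1],[-0.0367,0,0.0033,0,1],[-0.0487,0,0.006,0,1],[-0.0606,0,0.009,0,1],[-0.0722,0,0.013,0,1],[-0.0836,0,0.018,0,1],[-0.0947,0,0.023,0,1],[-0.1054,0,0.029,0,1],[-0.1158,0,0.036,0,1],[-0.124,0,0.042,0,1],[-0.124,0,0.042,0,1]]]' 40
python3 - <<'E'
from h import *
for n,t in (('wrist','w15'),('side','d15'),('scene','s15')): grab(n,t)
need([.4765,.113,.044],-.16)
crop('d15',220,100,350,220,5.5,'c16');crop('s15',140,150,310,310,4,'c17')
E
```

```text
t: 15.65
tool_pos: [0.5156, 0.106, 0.1711]
tool_rot: [0.123, 1.563, -0.131]
contact_force: [-8.1, -4.1, 2.0]
opening: 0.0084
pos [0.5145 0.1061 0.1697] jaw ang -0.1614 tilt [ 0.001 -0.005 -1.   ] shift [ 0.1256  0.0013 -0.0389] turn -0.0014 F [-9.1 -3.6  2.9] open 0.0084 t 15.8
```

View pics/w15.png

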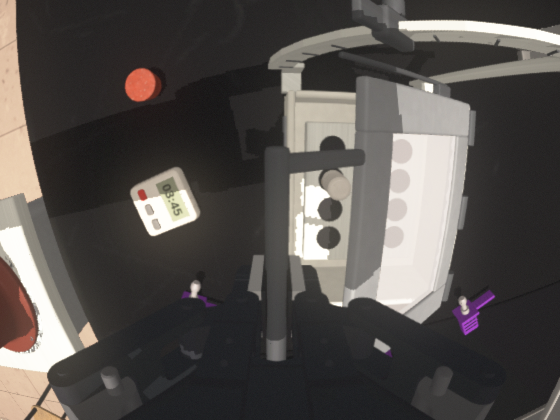

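View pics/c16.png

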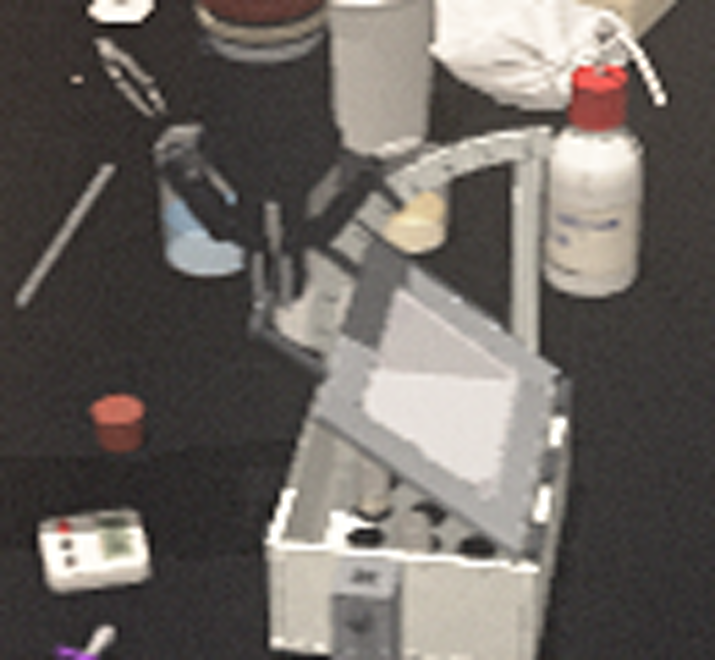

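View pics/c17.png

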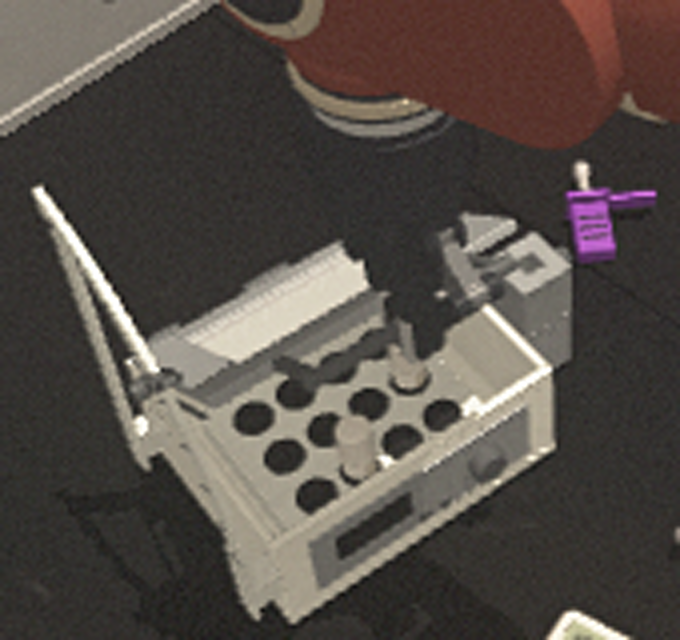

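```bash
cat >> h.py <<'E'
def enh(t,b,o,g=.5):
    im=cv2.imread(f'pics/{t}.png')[b[1]:b[3],b[0]:b[2]].astype(float);im=np.clip((im/255)**g*255,0,255).astype(np.uint8)
    k=min(790/im.shape[1],590/im.shape[0]);cv2.imwrite(f'pics/{o}.png',cv2.resize(im,None,fx=k,fy=k,interpolation=cv2.INTER_CUBIC));print(o,k)
E
python3 - <<'E'
from h import *
enh('w15',(270,0,450,120),'e4');enh('w10',(300,30,450,110),'e5');enh('s15',(160,220,215,265),'e6')
E
```

```text
e4 4.388888888888889
e5 5.266666666666667
e6 13.11111111111111
```

View pics/e4.png

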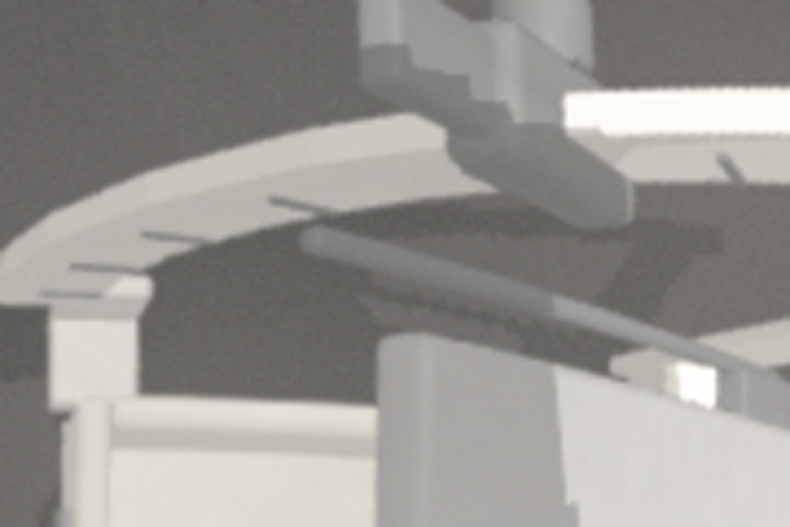

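View pics/e5.png

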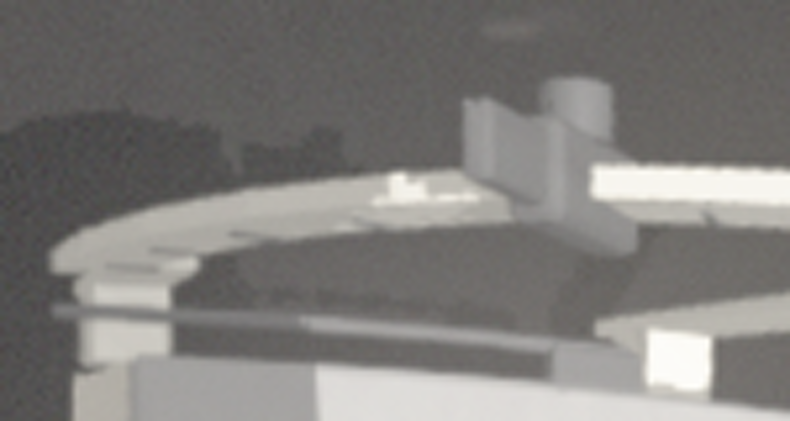

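View pics/e6.png

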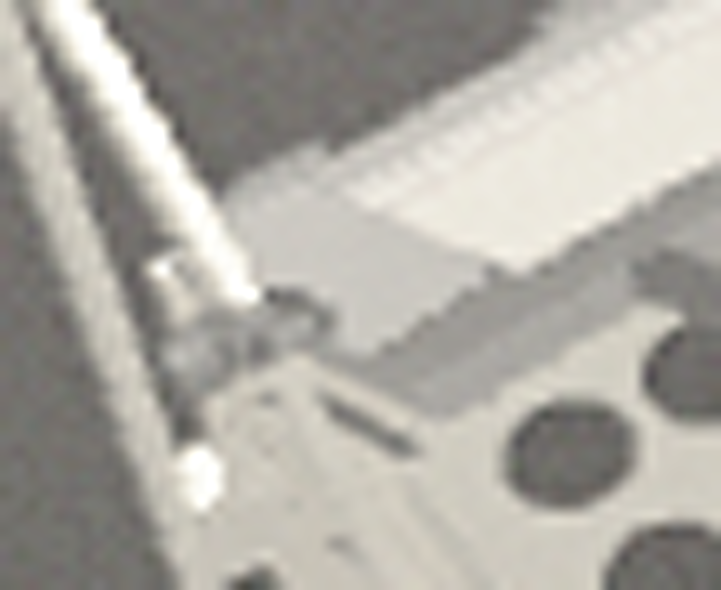

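```bash
cat > ov.py <<'E'
from h import *
P0=np.array([.6035,.092,-.1605])
def ch(X,p=P0):
    c,n=np.cos(p[2]),np.sin(p[2]);return np.array([p[0]+c*X[0]-n*X[1],p[1]+n*X[0]+c*X[1],X[2]])
def pol(a,r,y,tt=0): # tt tangential upward
    return ch([.075-r*np.cos(a)+tt*np.sin(a), y, .094+r*np.sin(a)+tt*np.cos(a)])
def draw(tag,box,out,lines,fish):
    d=load(tag);im=d['color'][:,:,::-1].astype(float);im=(im/255)**.5*255
    k=min(790/(box[2]-box[0]),590/(box[3]-box[1]))
    im=cv2.resize(im[box[1]:box[3],box[0]:box[2]].astype(np.uint8),None,fx=k,fy=k,interpolation=cv2.INTER_CUBIC)
    for col,pts in lines:
        q=np.array([[(proj(d,p,fish)[0]+.5-box[0])*k,(proj(d,p,fish)[1]+.5-box[1])*k] for p in pts]);cv2.polylines(im,[np.round(q*8).astype(int)],False,col,1,cv2.LINE_AA,3)
    cv2.imwrite(f'pics/{out}.png',im)
def box(a,r0,r1,y0,y1,h,col):
    c=lambda r,y,t:pol(a,r,y,t)
    L=[]
    for t in(-h,h): L.append((col,[c(r0,y0,t),c(r1,y0,t),c(r1,y1,t),c(r0,y1,t),c(r0,y0,t)]))
    for r in(r0,r1):
        for y in(y0,y1): L.append((col,[c(r,y,-h),c(r,y,h)]))
    return L
def arc(r,y,col): return (col,[pol(a,r,y) for a in np.linspace(0.0,1.4,60)])
def scene(am,af):
    L=box(am,.151,.197,.109,.117,.004,(0,0,255))
    L+= [arc(.151,.109,(0,255,0)),arc(.169,.109,(0,255,0))]
    L+= [((255,0,0),[pol(af,.155,.1),pol(af,.17,.1)])]+[((255,0,0),[pol(af,.205,-.062),pol(af,.205,.062)])]
    return L
E
python3 - <<'E'
from ov import *
draw('w15',(270,0,450,120),'o1',scene(.8,.655),True)
draw('w10',(300,30,450,110),'o2',scene(.8,0),True)
draw('s15',(150,200,230,265),'o3',scene(.8,.655),False)
E
```

```text
(no output)
```

View pics/o1.png

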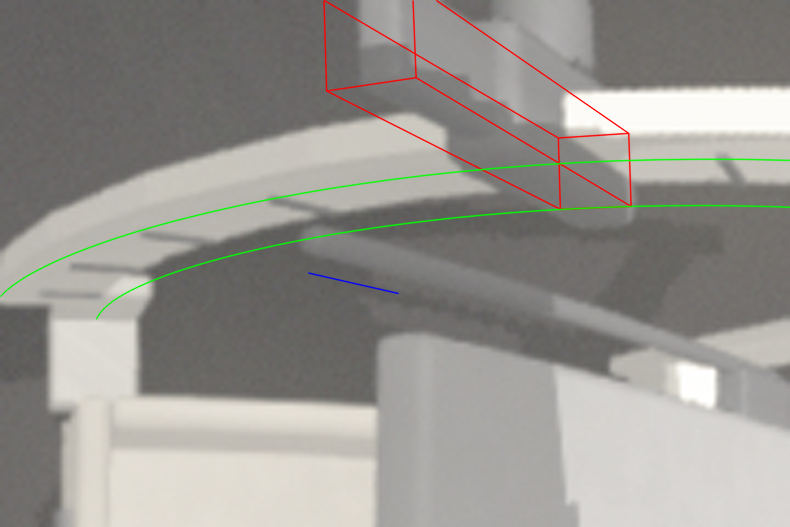

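View pics/o2.png

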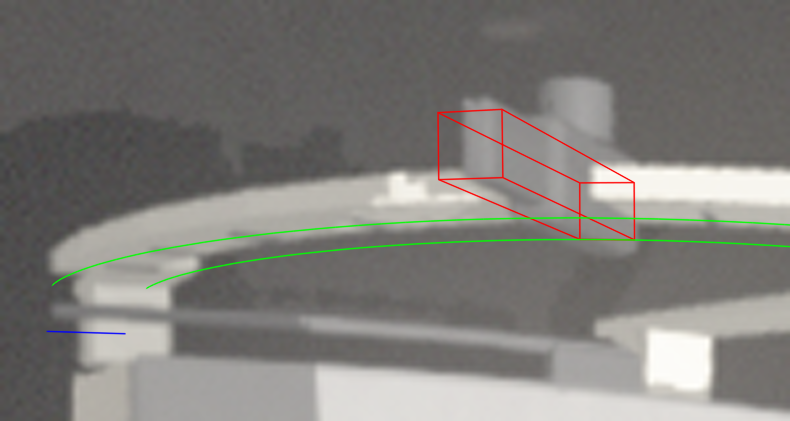

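View pics/o3.png

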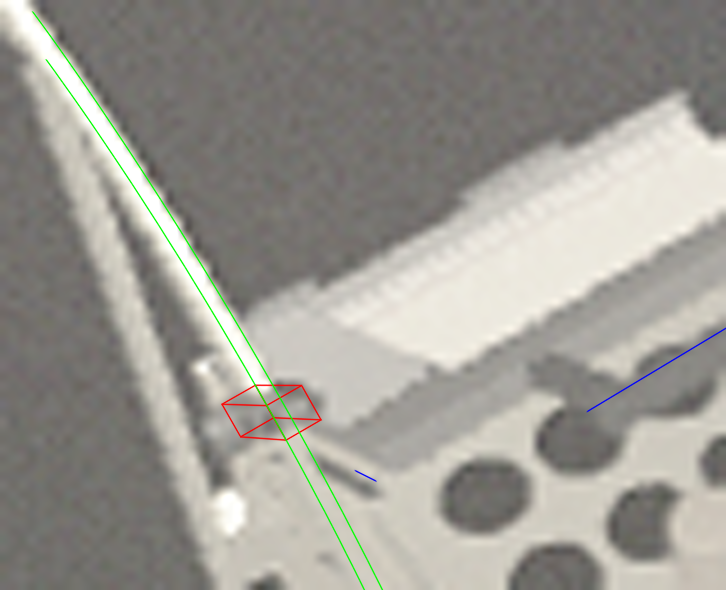

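```bash
cat > fit2.py <<'E'
from ov import *
from scipy.optimize import least_squares
# obs: (tag, fish, px, func(params)->X)
W10=load('w10');W15=load('w15')
e5=lambda u,v:(300+u/5.2667-.5,30+v/5.2667-.5); e4=lambda u,v:(270+u/4.3889-.5,0+v/4.3889-.5)
# params dx,dy,yaw,af,yn,am,ym
def pp(p): return np.array([P0[0]+p[0],P0[1]+p[1],P0[2]+p[2]])
def pl(p,a,r,y,tt=0): return ch([.075-r*np.cos(a)+tt*np.sin(a),y,.094+r*np.sin(a)+tt*np.cos(a)],pp(p))
O=[(W10,e5(52,311),lambda p:pl(p,0,.17,p[4])),
   (W15,e4(303,240),lambda p:pl(p,p[3],.17,p[4])),
   (W10,e5(472,140),lambda p:pl(p,p[5],.197,p[6])),
   (W10,(275,129.5),lambda p:pl(p,0,.205,.062)),(W10,(275,246.5),lambda p:pl(p,0,.205,-.062)),
]
def res(p): return np.concatenate([(np.array(proj(d,f(p),True))-px) for d,px,f in O]+[np.array([p[0],p[1]])/.002*.5,[p[2]/.005*.5],[(p[3]-.655)/.01*.7]])
E
python3 - <<'E'
from fit2 import *
r=least_squares(res,[0,0,0,.655,.103,.8,.113]);print(r.x.round(4));print(r.fun.round(2))
E
```

```text
[ 1.400e-03 -4.000e-04  2.300e-03  6.429e-01  1.042e-01  7.954e-01
  1.140e-01]
[ 0.13  0.15  0.2  -0.07 -0.   -0.   -0.59  0.53 -0.08 -0.63  0.34 -0.1
  0.23 -0.85]
```

The model fits to within a pixel: flap about 0.65, marker about 0.795. I'll lift most of the rest, then compare needle and marker in one picture.

```bash
python3 -m jog '[[[-0.005,0,0.004,0,1],[-0.01,0,0.008,0,1],[-0.015,0,0.0125,0,1],[-0.019,0,0.0163,0,1],[-0.019,0,0.0163,0,1],[-0.019,0,0.0163,0,1]]]' 40
python3 - <<'E'
from ov import *
for n,t in (('wrist','w16'),('side','d16'),('scene','s16')): grab(n,t)
need([.4748,.1128,.0445],-.16)
P0[:]=[.6049,.0916,-.158]
draw('w16',(290,0,430,100),'o4',scene(.795,.77)[-2:],True)
enh('s16',(150,200,230,265),'e7');enh('d16',(265,100,325,150),'e8')
E
```

```text
t: 16.4
tool_pos: [0.5309, 0.1034, 0.1899]
tool_rot: [0.122, 1.566, -0.131]
contact_force: [-6.0, -2.8, 0.4]
opening: 0.0082
pos [0.5307 0.1034 0.1898] jaw ang -0.1614 tilt [ 0.001 -0.006 -1.   ] shift [ 0.1452  0.0011 -0.057 ] turn -0.0014 F [-5.4 -3.5 -0.1] open 0.0084 t 16.55
e7 9.076923076923077
e8 11.8
```

View pics/o4.png

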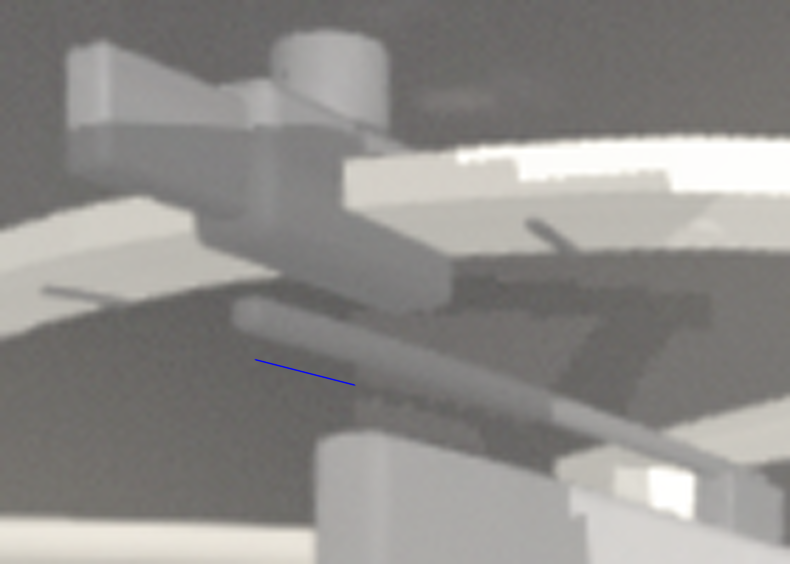

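View pics/e7.png

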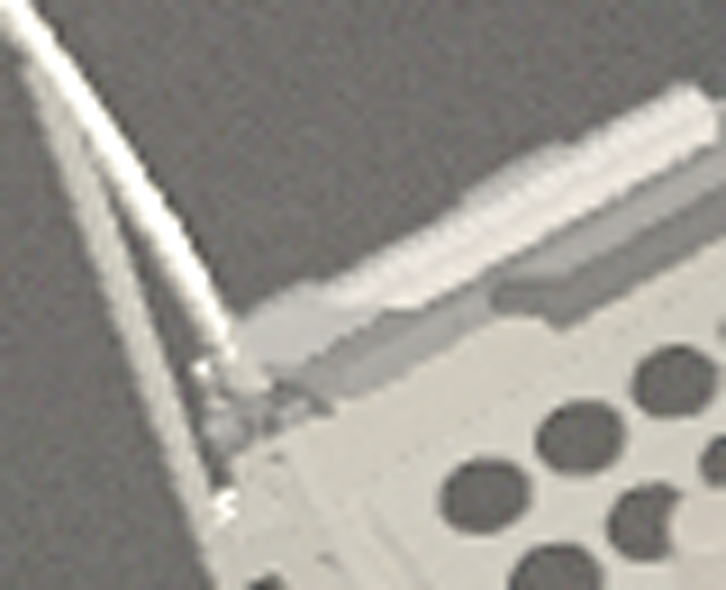

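View pics/e8.png

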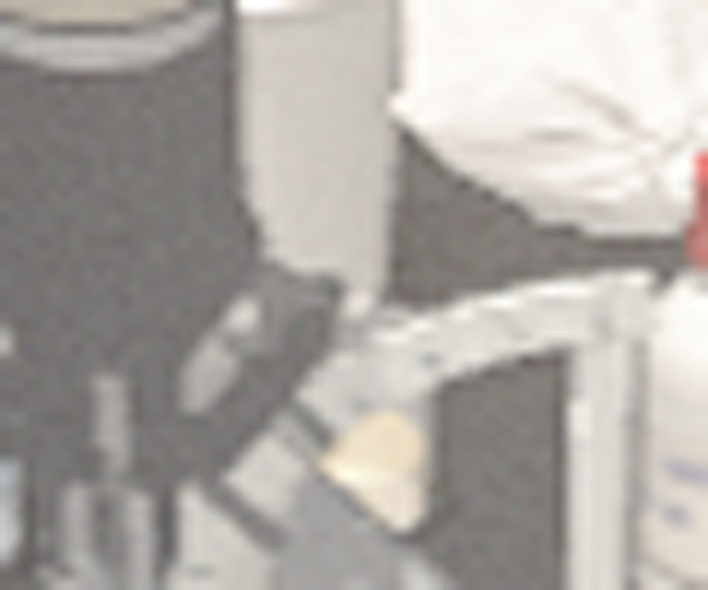

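Run:
```python
from ov import *
P0[:]=[.6049,.0916,-.158]
L=[((255,0,0),[pol(a,.13,.104),pol(a,.17,.104)]) for a in (.75,)]+box(.795,.145,.197,.107,.121,.004,(0,0,255))
draw('d16',(255,90,335,150),'o5',L,False)
draw('w16',(290,0,430,100),'o6',box(.795,.145,.171,.107,.121,.004,(0,0,255))+box(.795,.169,.197,.107,.121,.001,(0,255,255))+[((255,0,0),[pol(a,.10,.104),pol(a,.17,.104),pol(a,.17,.107)]) for a in (.74,.76,.78,.795)],True)
draw('s16',(150,200,230,265),'o7',box(.795,.145,.197,.107,.121,.004,(0,0,255))+[((255,0,0),[pol(a,.13,.104),pol(a,.17,.104)]) for a in (.75,)],False)
```

```text
(no output)
```

View pics/o5.png

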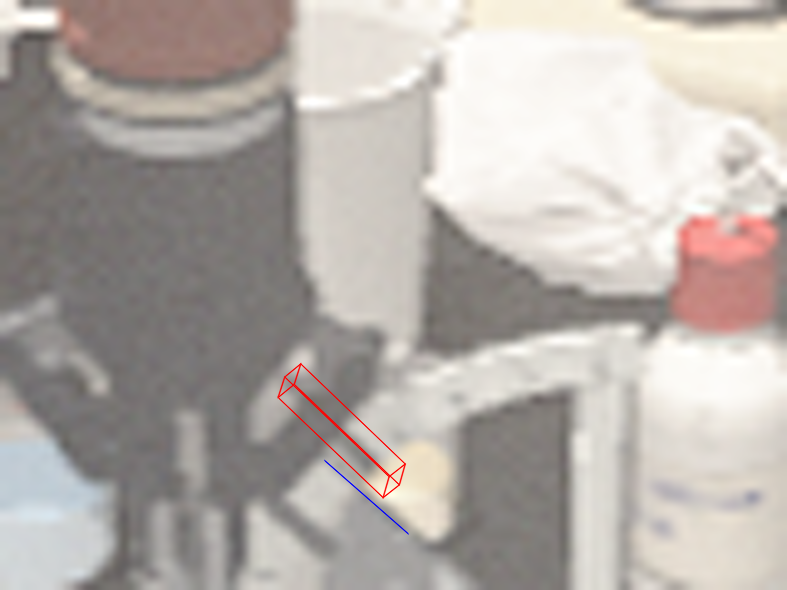

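View pics/o6.png

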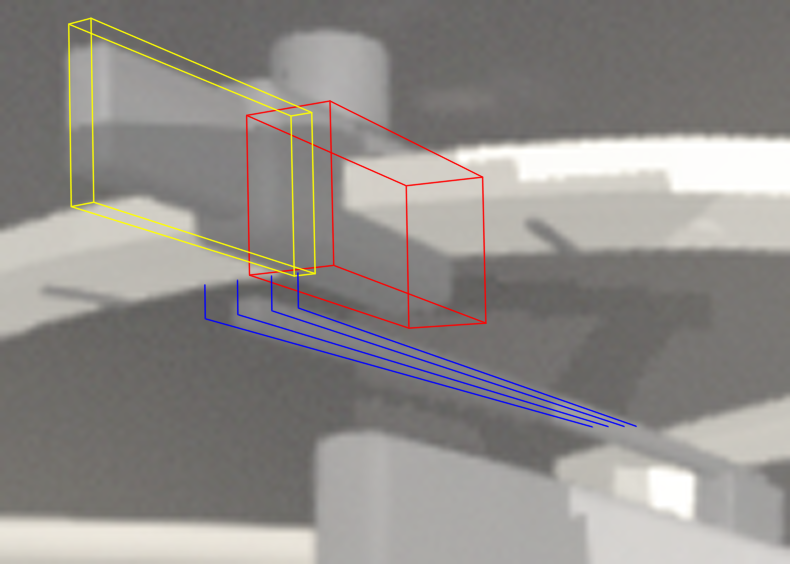

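View pics/o7.png

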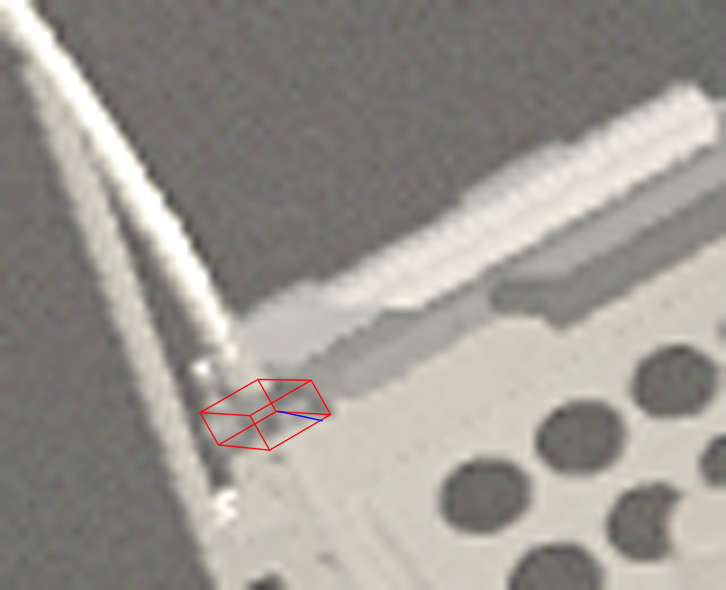

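Run:
```python
from h import *
enh('w1',(380,160,450,220),'e9');enh('w10',(375,40,430,85),'e10');enh('w16',(295,0,380,60),'e11');enh('scene0',(160,230,200,260),'e12')
```

```text
e9 9.833333333333334
e10 13.11111111111111
e11 9.294117647058824
e12 19.666666666666668
```

View pics/e9.png

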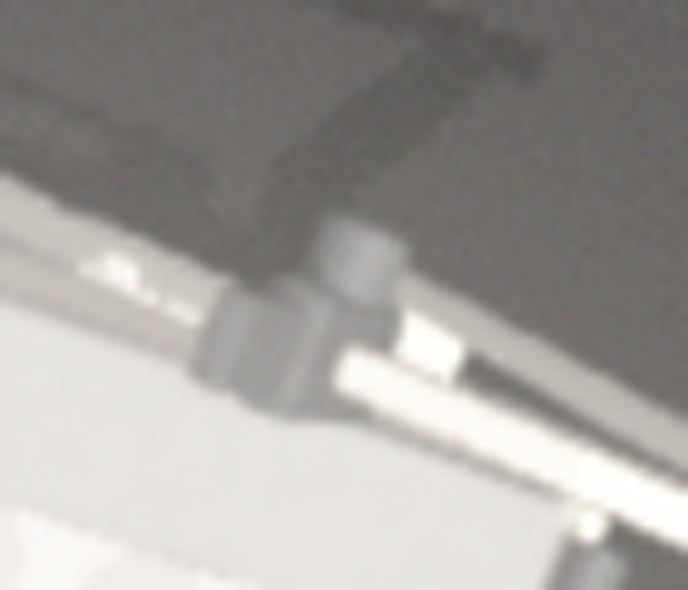

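View pics/e10.png

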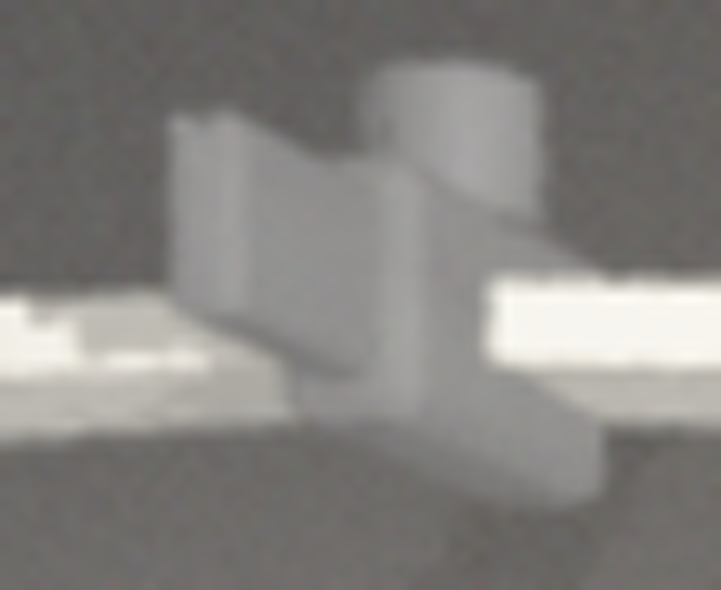

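View pics/e11.png

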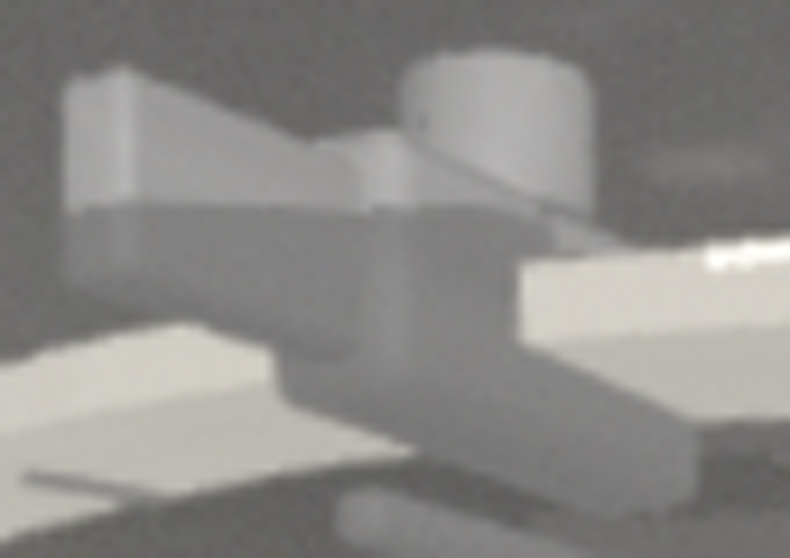

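View pics/e12.png

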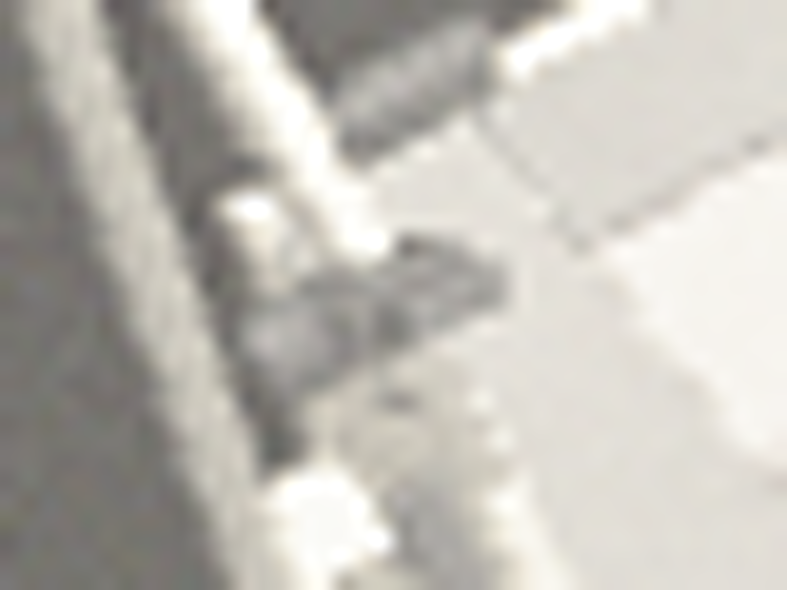

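```bash
cat > mk.py <<'E'
from h import *
P=np.array([.6049,.0916,-.158])
W=load('w10');V=load('w16')
def inv(X,P=P):
    c,n=np.cos(P[2]),np.sin(P[2]);d=X[:2]-P[:2];return np.array([c*d[0]+n*d[1],-n*d[0]+c*d[1],X[2]])
a=lambda u,v:(W,375+u/13.11-.5,40+v/13.11-.5,True); b=lambda u,v:(V,295+u/9.294-.5,0+v/9.294-.5,True)
F=dict(A=((172,118),(65,85)),B=((238,112),(130,68)),C=((178,295),(65,275)),D=((240,318),(130,300)),E=((418,165),(400,135)),G=((605,430),(697,425)),G2=((600,495),(690,500)),E2=((418,415),(398,385)))
E
python3 - <<'E'
from mk import *
for k,(p,q) in F.items():
    X,e=tri([a(*p),b(*q)]);Y=inv(X);r=np.hypot(.075-Y[0],Y[2]-.094);print(k,Y.round(4),'r',r.round(4),'ang',np.arctan2(Y[2]-.094,.075-Y[0]).round(4),np.round(e,4)[0])
E
```

```text
A [-0.0638  0.1186  0.2346] r 0.1976 ang 0.792 0.0001
B [-0.0612  0.1188  0.2365] r 0.1971 ang 0.8078 0.0
C [-0.0639  0.1099  0.2351] r 0.1979 ang 0.7933 0.0003
D [-0.0612  0.1088  0.2358] r 0.1966 ang 0.8057 0.0004
E [-0.048   0.1198  0.2263] r 0.1806 ang 0.8218 0.0
G [-0.0289  0.111   0.2075] r 0.1539 ang 0.8292 0.0001
G2 [-0.0292  0.1072  0.207 ] r 0.1537 ang 0.8262 0.0001
E2 [-0.0486  0.1071  0.2274] r 0.1818 ang 0.8235 0.0001
```

Run:
```python
from ov import *
P0[:]=[.6049,.0916,-.158]
from scipy.optimize import fsolve
def solve(tag,px,a0):
    d=load(tag);f=lambda q:np.array(proj(d,pol(q[0],.17,q[1]),True))-px
    return fsolve(f,[a0,.104])
print('w10',onz(load('w10'),309.4,88.5,.094,True),pol(0,.17,.104), pol(0,.17,.101))
print('w15',solve('w15',(339.0,54.1),.65));print('w16',solve('w16',(331.2,54.6),.76))
d=load('w16')
# direction line fit: needle far points o4 coords centre-line
for u,v in ((300,330),(400,363),(500,395),(560,417)):
    px=(290+u/5.643-.5,v/5.643-.5);o,r=ray(d,*px,True)
    # intersect with plane y=.104 in chamber
    n=np.array([-np.sin(P0[2]),np.cos(P0[2]),0]);t=(.104-n@(o-np.array([P0[0],P0[1],0])))/(n@r);X=o+t*r
    c,s=np.cos(P0[2]),np.sin(P0[2]);dx=X[:2]-P0[:2];x=c*dx[0]+s*dx[1];print((.075-x).round(4),(X[2]-.094).round(4),np.arctan2(X[2]-.094,.075-x).round(4))
```

```text
w10 [0.5273986  0.20961474 0.094     ] [0.52744704 0.2092522  0.094     ] [0.52697501 0.20628956 0.094     ]
w15 [0.64379664 0.10413095]
w16 [0.75877261 0.1042978 ]
0.1168 0.1115 0.7619
0.1045 0.0981 0.7535
0.0901 0.0837 0.7485
0.0794 0.0722 0.7378
```

The marker triangulates to 0.800 rad: the tab's outer end comes out at r = 197 mm, as described. The needle is at about 0.76. Lifting by the remainder.

```bash
python3 -m jog '[[[-0.0015,0,0.0015,0,1],[-0.003,0,0.003,0,1],[-0.0052,0,0.0052,0,1],[-0.0052,0,0.0052,0,1],[-0.0052,0,0.0052,0,1]]]' 40
python3 - <<'E'
from h import *
grab('wrist','w17');need([.4748,.1128,.0445],-.16);enh('w17',(285,0,385,70),'e13');grab('scene','s17');enh('s17',(160,230,200,260),'e14')
E
```

```text
t: 17.05
tool_pos: [0.536, 0.1025, 0.1955]
tool_rot: [0.122, 1.566, -0.131]
contact_force: [-5.0, -3.8, 0.6]
opening: 0.0083
pos [0.5359 0.1025 0.1953] jaw ang -0.1615 tilt [ 0.001 -0.006 -1.   ] shift [ 0.1507  0.0012 -0.0623] turn -0.0015 F [-4.7 -3.   0.8] open 0.0081 t 17.1
e13 7.9
e14 19.666666666666668
```

View pics/e13.png

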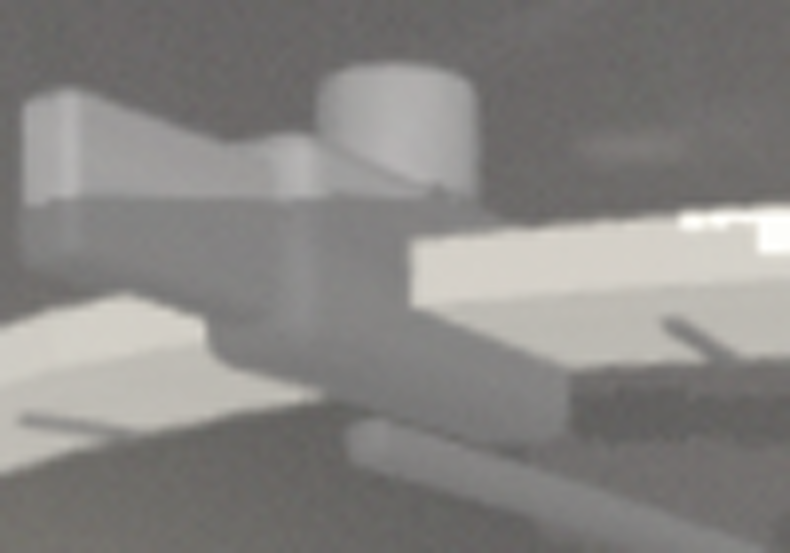

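View pics/e14.png

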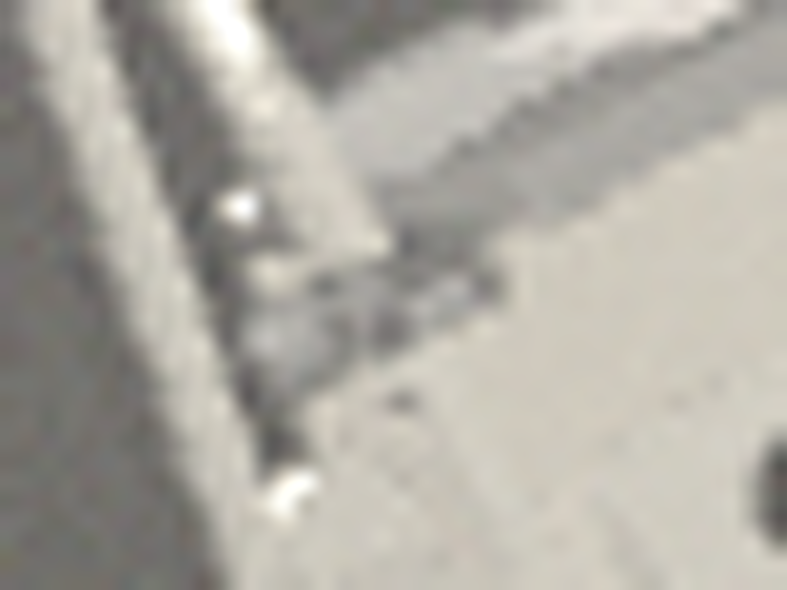

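Run:
```python
from ov import *
P0[:]=[.6049,.0916,-.158]
from scipy.optimize import fsolve
d=load('w17')
def solve(px,a0,r,y0):
    return fsolve(lambda q:np.array(proj(d,pol(q[0],r,q[1]),True))-px,[a0,y0])
c=lambda u,v:(285+u/7.9-.5,v/7.9-.5)
print('needle',solve(c(352,440),.79,.17,.104))
for n,u,v,y in (('A',25,105,.119),('B',75,88,.119),('C',25,262,.109),('D',78,278,.109)): print(n,solve(c(u,v),.8,.197,y))
L=box(.8,.153,.181,.107,.120,.004,(0,0,255))+box(.8,.181,.197,.109,.119,.0015,(0,255,255))+[((255,0,0),[pol(a,.10,.104),pol(a,.17,.104)]) for a in (.79,.8)]
draw('w17',(285,0,385,70),'o8',L,True)
```

```text
needle [0.79567027 0.10410952]
A [0.78956074 0.11865166]
B [0.80690406 0.11886485]
C [0.78909262 0.10976297]
D [0.80724493 0.10825894]
```

View pics/o8.png

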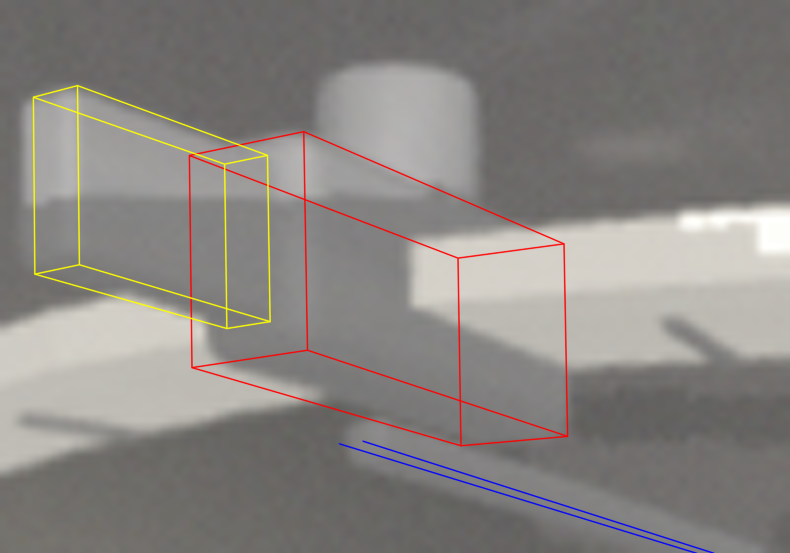

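```bash
python3 -m jog '[[[-0.0004,0,0.0005,0,1],[-0.0004,0,0.0005,0,1],[-0.0004,0,0.0005,0,1],[-0.0004,0,0.0005,0,1],[-0.0004,0,0.0005,0,1],[-0.0004,0,0.0005,0,1],[-0.0004,0,0.0005,0,1],[-0.0004,0,0.0005,0,1]]]' 40
python3 - <<'E'
from h import *
grab('wrist','w18');need([.4748,.1128,.0445],-.16);enh('w18',(285,0,385,70),'e15');grab('side','d18');o=ctrl.get_obs();print(np.abs(o['dq']).max())
E
```

```text
t: 17.95
tool_pos: [0.5364, 0.1025, 0.1957]
tool_rot: [0.122, 1.566, -0.131]
contact_force: [-4.9, -2.2, 1.8]
opening: 0.0085
pos [0.5364 0.1025 0.1958] jaw ang -0.1614 tilt [ 0.001 -0.006 -1.   ] shift [ 0.1512  0.0012 -0.0627] turn -0.0014 F [-3.6 -2.6 -0.4] open 0.0085 t 18.0
e15 7.9
0.0012185555925629096
```

View pics/e15.png

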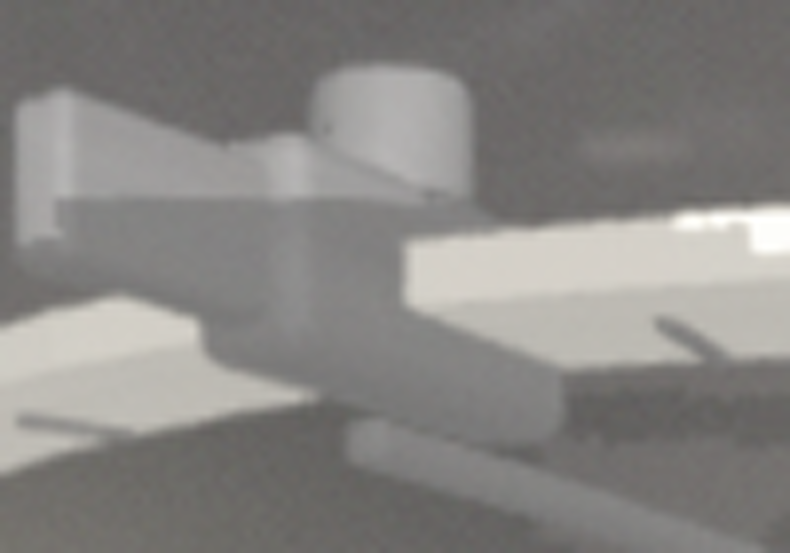

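View pics/d18.png

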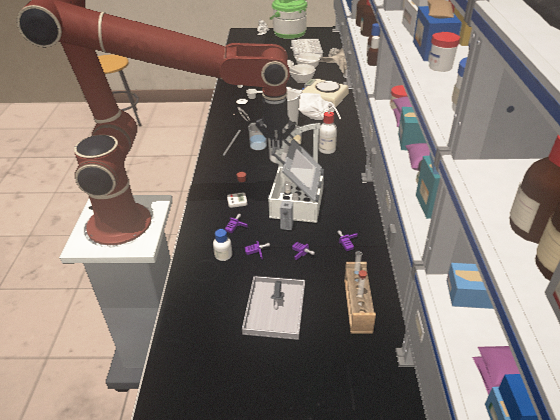

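View pics/w18.png

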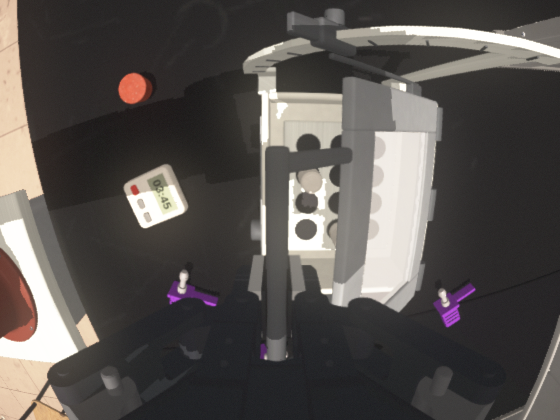

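Run:
```python
from ov import *
P0[:]=[.6049,.0916,-.158]
from scipy.optimize import fsolve
d=load('w18')
S=lambda px,a0,r,y0:fsolve(lambda q:np.array(proj(d,pol(q[0],r,q[1]),True))-px,[a0,y0]).round(4)
c=lambda u,v:(285+u/7.9-.5,v/7.9-.5)
print('needle',S(c(352,440),.79,.17,.104))
for u,v,y in ((17,105,.119),(69,88,.119),(17,262,.109),(70,278,.109)): print(S(c(u,v),.8,.197,y))
```

```text
needle [0.7981 0.1041]
[0.7889 0.1188]
[0.807 0.119]
[0.7884 0.1099]
[0.8067 0.1083]
```

The needle is at 0.798 and the marker at 0.798 (0.800 by triangulation). The arm is still and the flap is held, so I'm handing in.

```bash
python3 -c "
from station import ctrl
print(ctrl.finish_job())"
```

```text
the job is handed in; nothing more can be done
None
```

I pulled the plug straight up out of its socket and put it in the metal tray. Then I lifted the flap by its bar to the marker and handed in at about 18 s, still holding it; the hand-in gives no verdict.

**Last checks:**
- **Alignment:** in the last wrist picture the needle reads 0.798 rad and the marker 0.798. Triangulating the marker from two wrist views gave 0.800.
- **Hold:** the joints were almost still (0.001 rad/s) and the bar was gripped at about 8.5 mm opening.
- **Other objects:** the plug tipped over on release and lies inside the tray. The bottle, stopper, timer and purple look-alikes look unmoved in the last side picture. I did not touch the marker.

**What failed or disagreed:**
- **First grip on the bar:** it missed and closed just above it, with nothing disturbed. Two views showed the finger ends about 32 mm behind the reported TCP, so I went 32 mm lower and gripped again. For the same reason the plug was probably held only near the top of its grip, but it did not slip.
- **Flap angle from the arm's travel:** horizontal travel agrees with the pictures (about 0.80 rad), but height gives about 0.83 rad. The bar probably rolled about 4 mm in the pads, so I relied on the pictures.

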